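# Lock the T-handle onto the pack press and close the plate on the pack

### The arm

A 7-joint arm with a two-finger parallel gripper is mounted at the origin on the work surface; the furniture and walls round the work are solid. World frame = base frame: x ahead of the robot, y to its left, z up, the work surface at z = 0. Lengths are in m, angles in rad, forces in N, time in s.
With the tool pointing down it reaches from about 0.425 to 0.875 m from the base axis. Payload 4.7 kg.
Tool frame: the origin (TCP) lies on the centre line of the jaws, within the pads' length; the fingertips stand 22 mm ahead of it and the grasp point (between the pads) lies 3 mm ahead of it (ctrl.tcp_to_tips is the z of the fingertips in the tool frame, in m); z points along the fingers, y is the direction in which the jaws open and shut (so a half turn about z gives the same grasp; the last joint's range is limited). The gripper opens to 87 mm and grips with 3 to 60 N. Pads are 19 mm wide; open, the fingers measure 117 mm over their backs; the gripper's body (75 mm by 190 mm) begins 51 mm behind the grasp point.
Start: joints at [-1.296, 0.321, -0.07, 1.45, 0.023, 1.371, -0.057], TCP at [0.168, 0.628, 0.245] pointing down, gripper open.
Joint ranges: [-2.86, 2.86], [-0.3, 2.09], [-1.38, 1.24], [0.06, 2.45], [-1.56, 4.7], [0.09, 2.05], [-2.69, 2.69]. Speed limits (rad/s): [2.57, 2.57, 3.14, 3.14, 3.14, 3.14, 3.14].

### API

Orientations are given as a rotation vector (axis times angle).
In Python, from bench import ctrl, cams gives the robot as it stands.
- The arm moves only by the tool move_arm, never from a script. Its argument "deltas" is a list of rows, each an object with "linear": the shift along the tool's x, y, z as a fraction of full scale, a list of three; "turn": the turn, a rotation vector about the tool's x, y, z as a fraction of full scale, a list of three; "claw": the closure, from 0 (fully open) to 1 (shut). In form: [{"linear": [tx, ty, tz], "turn": [wx, wy, wz], "claw": claw}, ...]. A call has 1 to 20 rows; each row shifts and turns the commanded pose from where the row before left it, along the tool's axes as they then stand; what a row does not reach is not made up. Full scale, the value 1, is 0.03 m for a shift and 4 degrees for a turn. A row lasts 1/12 s, in which the tool goes at most 41.7 mm and 7.16 degrees, less where a joint would pass 70% of its speed; a pose out of reach is approached as far as the arm can. A call with a number of a shift or a turn outside -1 to 1 is refused whole. A call with a gripper value outside its range is refused whole. The fingers move at their own pace and stop on an object; "grip_force" is the grip in N (left out, the last holds). Time passes only in rows, so rows that do not move let the fingers close. It gives the time, the measured TCP pose, the force and the opening at its end, in the units of the state.
- ctrl.get_state(): the state, without advancing time (a new reading comes with each control period).
- cams.get_image(name): name is "scene" or "top"; returns a dict with "image" (420x560x3 uint8, red, green, blue), "K" (3x3 intrinsics, pixels), "world_from_camera" (4x4, takes a point from camera to world coordinates). Camera axes: x right, y down, z forward; pixel columns grow to the right and rows downward; lengths in m; the calibration is good to about 2 mm. A picture is of the moment at which its call begins. There is no depth.
- ctrl.close_job(): hands the job in, once; it reports no verdict.
The state is a dict: "time": time; "joint_positions": joint angles; "qd": joint speeds; "joint_torque": joint torques, N m; "position": TCP position; "tool_rot": TCP orientation; "ft_force": force on the tool from outside, world axes, zero at the start; "torque": the same for the moment, N m; "grip_width": opening from 0.0 (shut) to 1.0 (fully open).
Only numpy, scipy, OpenCV 4.12 (cv2) and the standard library are available. Lean on these libraries where they do the work, as an engineer would, in place of code of your own. Each camera call takes 0.05 s, during which the arm holds its last target. There are 200 camera calls.

### The job

Take the T-handle out of the steel tray, slip it over the upright end of the press spindle until it sits fully down on the brass collar, and turn it until the spring button pops out through a hole in its side. Then wind the press down with it, clockwise, until the plate just bears on the vacuum pack, and let go. Work gently: do not force the handle, do not crush the pack and leave the other things where they stand.

Things in the scene. Friction and masses are not known exactly. Their poses are not given: they have to be found in the camera images.
- handle: loose steel T-handle, about 0.4 kg, standing in the tray. Origin: centre of its underside; z up, x along the cross bar. Tube 36 mm across, 63 mm high (foot collar 45 mm across, 12 mm high), bored 27 mm wide and 52 mm deep from below, mouth coned to 37 mm over 9 mm. Black bar 130 mm long, 20 mm thick, z = 81 to 105 mm. A half turn makes no difference
- handle_stem (a point): on the handle, 92 mm above its origin, its axes: middle of the flat steel stem, 30 mm (x) by 20 mm (y), from z = 63 to 107 mm above the underside. Hold it here from above, fingers closing across y; fingertips may reach down to 64 mm
- handle_hole (a point): centre of the hole in the handle's tube wall on its +x side, 30 mm above the underside, 11 mm across; a like hole is opposite, on the -x side. It lets the button out when it faces it within about 0.1 rad
- press_seat (a point): centre of the top of the brass collar (52 mm across) on the press's cross beam, 154 mm above the table: the handle's underside comes to rest here. z up, -x to the press's front. The fixed-height spindle end stands on it: 24 mm across, 44 mm high, bevelled top, brass button in its side 30 mm up
- button (a joint): spring button (8 mm brass pin) in the spindle end: 0 = standing out 5.5 mm, 0.006 m = fully in. It faces the press's front within 0.35 rad either way, as the spindle was left: not measured, find it by feel. The handle presses it in on the way down (5 to 15 N); at the wrong angle it reads about 0.002 m or more and slides round with little drag; in a hole it reads about 0
- press: fixed bench press; base 230 x 262 x 18 mm, two pillars, grey cross beam along y, 266 mm long, top at 148 mm, nuts on its ends to 164 mm. Origin: centre of its underside; -x is the front. Once the button is out the spindle turns with the handle (friction about 0.07 N m, after some 0.1 rad of play), as far as 0.9 rad anticlockwise and 1.8 rad clockwise of the button facing front
- plate: the press's sprung steel plate, 150 x 160 x 12 mm. Origin: centre of its underside. Turning the spindle clockwise (from above) lowers it 7.2 mm per rad; it meets the pack somewhere 0.5 to 1.2 rad clockwise of the button facing front. From then its force grows about 200 N per rad and the torque 0.007 N m per N; friction holds about 15 N after letting go
- pack: clear vacuum pack of root slices, about 180 x 230 mm, about 35 mm thick with an uneven top, lying on the press base under the plate. Origin: centre of its underside
- steel_tray: steel tray 192 x 262 x 28 mm, fixed, floor 4 mm thick; the handle stands in it. Origin: centre of its underside, y along its length
- jar: white jar with a red cap, 72 mm across, 121 mm high, a bystander at the back. Origin: centre of its underside
- pump_bottle: pump bottle with a pink label and pink pump, 63 x 74 x 180 mm, a bystander at the back. Origin: centre of its underside
- dial_scale: green dial scale, fixed, between the tray and the press at the back: 222 mm square weighing plate on top, 230 mm above the table. Origin: centre of its underside. A thing carried from tray to press must go over it or round its front (more than 0.2 m from its origin)

How it is judged:
On the way:
1. the handle sits down on the collar and the button has popped out through a hole in it (z of handle in the frame of press_seat below 0.003 m and horizontal distance between handle and press_seat below 0.004 m and angle between handle's own z axis and vertical below 0.08 rad and value of joint button below 0.0012 m), for 0.2 s.
At the end, for the whole second after the job is handed in: The handle is seated on the collar (underside within 3 mm of it, within 4 mm of the spindle's axis, tilted less than 0.08 rad), the button stands out through one of its holes (pushed in less than 1.2 mm), the plate bears on the pack with more than 2 N, and the handle is at rest (all of step 1 and contact force between plate and pack above 2 N and linear speed of handle below 0.02 m/s and angular speed of handle below 0.1 rad/s); the robot touches nothing.
It fails at once if the handle is forced on the press: more than 40 N between them (contact force between handle and press above 40 N).
It fails at once if the pack is crushed: more than 40 N from the plate (contact force between plate and pack above 40 N).
It fails at once if the arm pushes on the press itself with more than 20 N (contact force between the arm and press above 20 N).
It fails at once if the pack, the jar or the pump bottle is moved by more than 20 mm (distance of any of pack, jar, pump_bottle from where it was at the start of the episode above 0.02 m).
It also fails if it takes over 72 s, if anything falls off the work surface, if the arm or the gripper's body presses on something with over 40 N, if the wrist force passes 120 N, or if a joint passes its speed limit or range.

## Working session

There is one attempt and no reset: what is moved stays moved. The work goes in short steps, Python scripts to look and compute and a tool call to move; the robot and the scene stay as the last step left them, time stands still between calls to the robot, and variables do not carry over. Pictures are saved under pics/ and viewed, about 8 in all and at most 12, crops included, and the job is handed in when it is done.

Besides the shell and the picture viewer there is one more tool, called after "Emit:" by a JSON object that holds its "name" and its "arguments", one argument or row to a line. move_arm: Moves the arm, as the interface text tells. Shift numbers are shares of 0.03 m and turn numbers shares of 4 degrees, none past 1 either way. Its arguments: {"type":"object","properties":{"deltas":{"type":"array"},"grip_force":{"type":"number"}},"required":["deltas"]}

```bash
mkdir -p pics; ls
python3 - <<'E'
from bench import ctrl,cams
import cv2,numpy as np
np.set_printoptions(precision=4,suppress=True)
s=ctrl.get_state();print(s, ctrl.tcp_to_tips)
for n in("scene","top"):
    d=cams.get_image(n);cv2.imwrite(f"pics/{n}0.png",d["image"][:,:,::-1]);print(n,d["K"],d["world_from_camera"])
    np.savez(f"{n}.npz",**d)
E
```

```text
pics
{'time': 0.0, 'joint_positions': array([-1.2959,  0.3218, -0.0701,  1.4517,  0.0226,  1.3708, -0.0569]), 'qd': array([ 0.0009, -0.0005, -0.0002,  0.0013,  0.0005, -0.0004, -0.0002]), 'joint_torque': array([  0.0004, -49.1293,  -0.4035, -31.2527,  -0.0639,   0.044 ,
         0.0002]), 'position': array([0.1675, 0.6275, 0.2435]), 'tool_rot': array([-0.4084, -3.1148,  0.003 ]), 'ft_force': array([-0.257 , -0.9405, -0.3458]), 'torque': array([-0.0262, -0.0002,  0.0186]), 'grip_width': 0.998632617987441} 0.022
scene [[526.1638   0.     283.1993]
 [  0.     526.1638 220.9808]
 [  0.       0.       1.    ]] [[ 0.8342 -0.3742  0.4052  0.0208]
 [-0.5513 -0.5444  0.6322 -0.7377]
 [-0.016  -0.7507 -0.6604  0.9649]
 [ 0.      0.      0.      1.    ]]
top [[414.577   0.    275.342]
 [  0.    414.577 214.685]
 [  0.      0.      1.   ]] [[ 0.0442 -0.976   0.2131  0.3084]
 [-0.999  -0.0438  0.0065  0.0416]
 [ 0.003  -0.2132 -0.977   1.1813]
 [ 0.      0.      0.      1.    ]]
```

View pics/scene0.png

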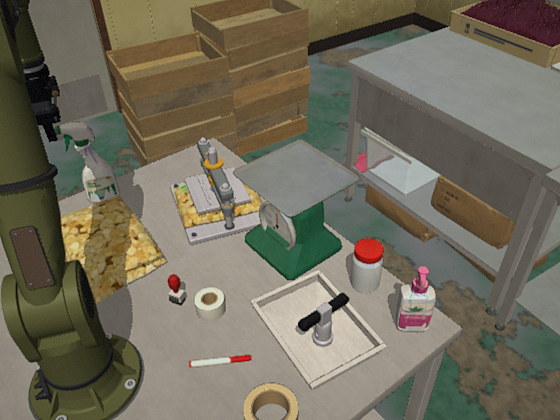

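View pics/top0.png

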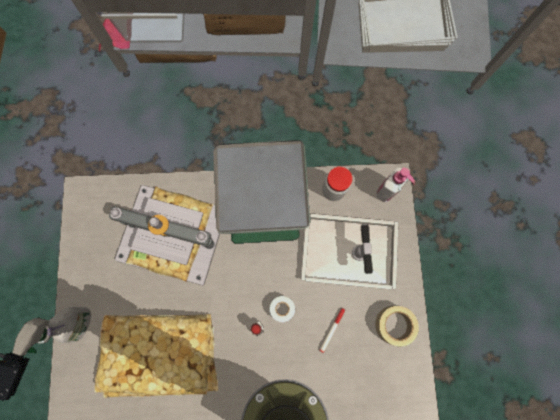

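The scene view shows the handle in the tray, with its bar at about (325,312). The press is at (215,190), with its brass collar at about (213,165). In the top view the bar is at (367,249), the collar at (158,223), and the beam nuts at (116,213) and (204,236). The handle's bar runs roughly along world x.

```bash
cat > h.py <<'E'
import numpy as np,cv2
np.set_printoptions(precision=4,suppress=True)
def ray(d,u,v):
    T=d["world_from_camera"];r=T[:3,:3]@np.linalg.inv(d["K"])@[u,v,1.];return T[:3,3],r/np.linalg.norm(r)
def onplane(d,u,v,z):
    o,r=ray(d,u,v);return o+r*(z-o[2])/r[2]
def tri(d1,p1,d2,p2):
    A=0;b=0;L=[]
    for d,p in((d1,p1),(d2,p2)):
        o,r=ray(d,*p);M=np.eye(3)-np.outer(r,r);A=A+M;b=b+M@o
    return np.linalg.solve(A,b)
def proj(d,X):
    T=np.linalg.inv(d["world_from_camera"]);c=d["K"]@(T[:3,:3]@X+T[:3,3]);return c[:2]/c[2]
def comps(m,amin=15):
    n,l,s,c=cv2.connectedComponentsWithStats(m.astype(np.uint8))
    return [(s[i],c[i],l==i) for i in range(1,n) if s[i,4]>=amin]
E
python3 - <<'E'
from h import *
S=dict(np.load("scene.npz"));T=dict(np.load("top.npz"))
for n,d,box in(("top",T,(330,215,400,290)),("scene",S,(285,285,365,355))):
    im=d["image"];x0,y0,x1,y1=box
    m=np.zeros(im.shape[:2],bool);m[y0:y1,x0:x1]=im[y0:y1,x0:x1].max(2)<50
    for s,c,k in comps(m,40):
        pts=cv2.findNonZero(k.astype(np.uint8));r=cv2.minAreaRect(pts);print(n,"black",s,c,r)
        if n=="top":
            b=cv2.boxPoints(r);print([onplane(d,*p,.109) for p in b], onplane(d,*r[0],.106))
    hsv=cv2.cvtColor(im,cv2.COLOR_RGB2HSV)
    m=(hsv[...,0]>10)&(hsv[...,0]<24)&(hsv[...,1]>150)&(hsv[...,2]>120)
    q=(140,205,178,242) if n=="top" else (195,145,235,185)
    mm=np.zeros_like(m);mm[q[1]:q[3],q[0]:q[2]]=m[q[1]:q[3],q[0]:q[2]]
    for s,c,k in comps(mm,10):
        print(n,"brass",s,c,onplane(d,*c,.152), cv2.fitEllipse(cv2.convexHull(cv2.findNonZero(k.astype(np.uint8)))) if s[4]>40 else'')
def crop(d,b,w,h): return cv2.resize(d["image"][b[1]:b[3],b[0]:b[2],::-1],(w,h),interpolation=cv2.INTER_CUBIC)
a=np.hstack([crop(T,(100,180,220,290),400,300)[:300],crop(T,(300,210,400,290),400,300)])
b=np.hstack([crop(S,(165,130,265,240),400,300),crop(S,(285,285,365,355),400,300)])
cv2.imwrite("pics/crop1.png",np.vstack([a,b]))
E
```

```text
top black [362 226   6  16  71] [364.493  232.8451] ((364.5, 233.5), (15.0, 5.0), 90.0)
[array([ 0.522 , -0.1806,  0.109 ]), array([ 0.5226, -0.1937,  0.109 ]), array([ 0.4827, -0.1936,  0.109 ]), array([ 0.4821, -0.1806,  0.109 ])] [ 0.5028 -0.1878  0.106 ]
top black [364 256   7  16  49] [366.3878 263.2041] ((366.9644775390625, 263.5025634765625), (15.389363288879395, 5.129787445068359), 85.91438293457031)
[array([ 0.443 , -0.1854,  0.109 ]), array([ 0.4445, -0.1986,  0.109 ]), array([ 0.405 , -0.2013,  0.109 ]), array([ 0.4035, -0.1881,  0.109 ])] [ 0.4242 -0.194   0.106 ]
top brass [149 215  19  20 157] [159.949 226.121] [0.4903 0.3381 0.152 ] ((158.15684509277344, 224.92674255371094), (18.820068359375, 19.32968521118164), 175.47373962402344)
scene black [329 293  20  19 200] [338.61  301.565] ((338.3077087402344, 301.9615173339844), (11.371355056762695, 20.523906707763672), 56.3099365234375)
scene black [298 311  23  20 250] [309.132 320.988] ((309.30767822265625, 320.9615173339844), (11.371355056762695, 23.852108001708984), 56.3099365234375)
scene brass [204 158  19  11 114] [213.1842 163.9211] [0.4924 0.3396 0.152 ] ((213.0322265625, 162.8453826904297), (11.166443824768066, 18.78434181213379), 84.74708557128906)
scene brass [209 176   5   9  20] [210.6  180.55] [0.4523 0.2776 0.152 ]
```

View pics/crop1.png

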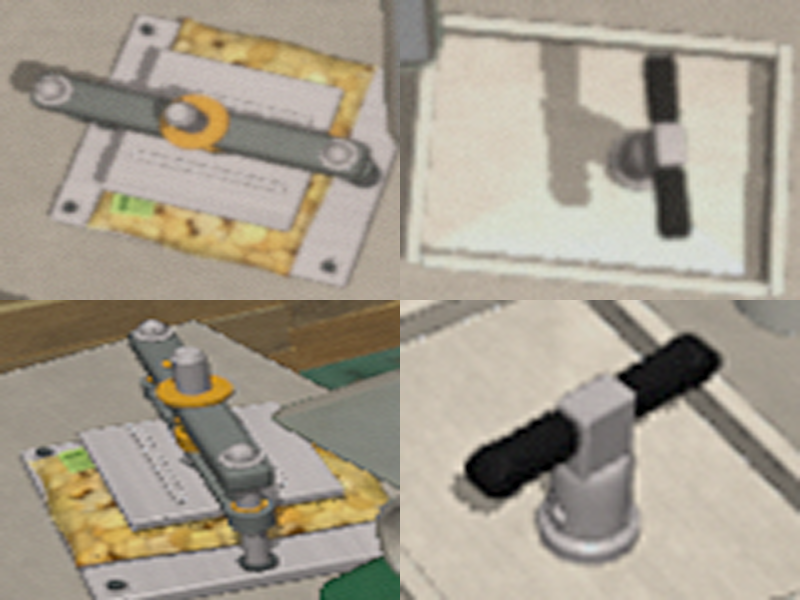

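Top-left crop: the spindle stands on the brass collar at about (190,118), with nuts at (48,88) and (343,152). Right-hand crops: the stem's top face is at (672,143) in the top view and (600,395) in the scene view, with the black bar on both sides of it.

Run:
```python
from h import *
S=dict(np.load("scene.npz"));T=dict(np.load("top.npz"))
print("collar", onplane(T,158.16,224.93,.151),onplane(S,213.03,162.85,.151),tri(T,(158.16,224.93),S,(213.03,162.85)))
nl=onplane(T,114.0,212.,.164);nr=onplane(T,202.6,235.4,.164);print("nuts",nl,nr,(nl+nr)/2,"len",np.linalg.norm(nl-nr),"yaw of +y axis",np.degrees(np.arctan2(*(nl-nr)[1::-1])))
nS=[onplane(S,165+150/4-.4,130+328/2.727-.4-300/2.727,.164),onplane(S,165+240/4-.4,130+(455-300)/2.727-.4,.164)];print(nS,np.degrees(np.arctan2(*(nS[0]-nS[1])[1::-1])))
print("stem",onplane(T,367.6,247.8,.111),onplane(S,324.6,306.8,.111),tri(T,(367.6,247.8),S,(324.6,306.8)))
for n,d,box,z in(("top",T,(358,220,376,275),.102),("scene",S,(295,288,352,334),.098)):
    im=d["image"];x0,y0,x1,y1=box
    m=np.zeros(im.shape[:2],bool);m[y0:y1,x0:x1]=im[y0:y1,x0:x1].max(2)<85
    m=m.astype(np.uint8)
    pts=np.vstack([cv2.findNonZero(k.astype(np.uint8)) for s,c,k in comps(m,40)])
    r=cv2.minAreaRect(pts);vx,vy,cx,cy=cv2.fitLine(pts,cv2.DIST_HUBER,0,.01,.01).ravel()
    t=((pts[:,0]-[cx,cy])@[vx,vy]);e=[onplane(d,cx+vx*q,cy+vy*q,z) for q in(t.min(),t.max())]
    print(n,r,len(pts),e,(e[0]+e[1])/2,np.linalg.norm(e[0]-e[1]),"yaw",np.degrees(np.arctan2(*(e[0]-e[1])[1::-1])))
```

```text
collar [0.4933 0.3432 0.151 ] [0.495  0.3456 0.151 ] [0.4932 0.3424 0.1535]
nuts [0.519  0.4536 0.164 ] [0.4695 0.2265 0.164 ] [0.4942 0.3401 0.164 ] len 0.23241369184354865 yaw of +y axis 77.72279751841847
[array([0.5145, 0.4455, 0.164 ]), array([0.4634, 0.2208, 0.164 ])] 77.20027754460119
stem [ 0.4645 -0.1947  0.111 ] [ 0.467  -0.1932  0.111 ] [ 0.4649 -0.1945  0.1133]
top ((363.5586242675781, 248.7034912109375), (47.502017974853516, 12.290731430053711), 85.2363510131836) 278 [array([ 0.5267, -0.1866,  0.102 ]), array([ 0.4023, -0.1965,  0.102 ])] [ 0.4645 -0.1916  0.102 ] 0.12480532931505273 yaw 4.528722086398138
scene ((323.0752868652344, 311.61138916015625), (12.473623275756836, 57.665306091308594), 55.95406723022461) 494 [array([ 0.3987, -0.199 ,  0.098 ]), array([ 0.5318, -0.1882,  0.098 ])] [ 0.4652 -0.1936  0.098 ] 0.1335120795118424 yaw -175.36285277844036
```

```bash
cat > go.py <<'E'
# usage: go.py x y z yaw_of_tool_y_deg -> remaining shift (units of .03 m) and turn (units of 4 deg) in tool axes
import sys
from h import *
from bench import ctrl
from scipy.spatial.transform import Rotation as R
s=ctrl.get_state();r=R.from_rotvec(s["tool_rot"]);M=r.as_matrix()
a=np.array(sys.argv[1:5],float);psi=np.radians(a[3])
y=np.array([np.cos(psi),np.sin(psi),0]);z=np.array([0,0,-1.]);D=np.c_[np.cross(y,z),y,z]
print("t",s["time"],"pos",s["position"],"yaw",np.degrees(np.arctan2(M[1,1],M[0,1])),"tilt deg",np.degrees(np.arccos(-M[2,2])),"F",s["ft_force"],"M",s["torque"],"grip",s["grip_width"])
print("shift",M.T@(a[:3]-s["position"])/.03,"after-turn shift",D.T@(a[:3]-s["position"])/.03,"turn",np.degrees(R.from_matrix(M.T@D).as_rotvec())/4)
E
python3 -c "
from h import *
T=dict(np.load('top.npz'));print(onplane(T,262,187,.23))"
```

```text
[0.5819 0.0827 0.23  ]
```

Emit:
{"name": "move_arm", "arguments": {
  "deltas": [
    {"linear":[0,0,-1],"turn":[0,0,0],"claw":0},
    {"linear":[0,0,-1],"turn":[0,0,0],"claw":0},
    {"linear":[0,0,-1],"turn":[0,0,0],"claw":0},
    {"linear":[-0.9,-0.7,-0.1],"turn":[0,0,0],"claw":0},
    {"linear":[-0.9,-0.7,-0.1],"turn":[0,0,0],"claw":0},
    {"linear":[-0.9,-0.7,-0.1],"turn":[0,0,0],"claw":0},
    {"linear":[-0.9,-0.7,-0.1],"turn":[0,0,0],"claw":0},
    {"linear":[-0.9,-0.7,-0.1],"turn":[0,0,0],"claw":0},
    {"linear":[-0.9,-0.7,-0.1],"turn":[0,0,0],"claw":0},
    {"linear":[-0.9,-0.7,-0.1],"turn":[0,0,0],"claw":0},
    {"linear":[-0.9,-0.7,-0.1],"turn":[0,0,0],"claw":0},
    {"linear":[-0.9,-0.7,-0.1],"turn":[0,0,0],"claw":0},
    {"linear":[-0.9,-0.7,-0.1],"turn":[0,0,0],"claw":0},
    {"linear":[-0.9,-0.7,-0.1],"turn":[0,0,0],"claw":0},
    {"linear":[-0.9,-0.7,-0.1],"turn":[0,0,0],"claw":0},
    {"linear":[-0.9,-0.7,-0.1],"turn":[0,0,0],"claw":0},
    {"linear":[-0.9,-0.7,-0.1],"turn":[0,0,0],"claw":0},
    {"linear":[-0.9,-0.7,-0.1],"turn":[0,0,0],"claw":0}
  ],
  "grip_force": 30
}}

```text
time: 1.6
position: [0.4783, 0.2177, 0.3794]
tool_rot: [-0.408, -3.115, 0.0]
ft_force: [0.8, 0.3, 0.2]
grip_width: 1.003
```

```bash
python3 go.py 0.465 -0.194 0.25 94.6
```

```text
t 1.6 pos [0.4783 0.2177 0.3794] yaw 75.06226244460989 tilt deg 0.018395873706366715 F [0.7909 0.2917 0.2289] M [-0.0067 -0.0419  0.0473] grip 1.0025950394249297
shift [ -3.1106 -13.372    4.3148] after-turn shift [  1.5419 -13.6421   4.315 ] turn [-0.0001 -0.0046 -4.8844]
```

Emit:
{"name": "move_arm", "arguments": {
  "deltas": [
    {"linear":[0,0,0],"turn":[0,0,-1],"claw":0},
    {"linear":[0,0,0],"turn":[0,0,-1],"claw":0},
    {"linear":[0,0,0],"turn":[0,0,-1],"claw":0},
    {"linear":[0,0,0],"turn":[0,0,-1],"claw":0},
    {"linear":[0,0,0],"turn":[0,0,-0.88],"claw":0},
    {"linear":[0.1,-0.9,0],"turn":[0,0,0],"claw":0},
    {"linear":[0.1,-0.9,0],"turn":[0,0,0],"claw":0},
    {"linear":[0.1,-0.9,0],"turn":[0,0,0],"claw":0},
    {"linear":[0.1,-0.9,0],"turn":[0,0,0],"claw":0},
    {"linear":[0.1,-0.9,0],"turn":[0,0,0],"claw":0},
    {"linear":[0.1,-0.9,0],"turn":[0,0,0],"claw":0},
    {"linear":[0.1,-0.9,0],"turn":[0,0,0],"claw":0},
    {"linear":[0.1,-0.9,0],"turn":[0,0,0],"claw":0},
    {"linear":[0.1,-0.9,0],"turn":[0,0,0],"claw":0},
    {"linear":[0.1,-0.9,0],"turn":[0,0,0],"claw":0},
    {"linear":[0.1,-0.9,0],"turn":[0,0,0],"claw":0},
    {"linear":[0.1,-0.9,0],"turn":[0,0,0],"claw":0},
    {"linear":[0.1,-0.9,0],"turn":[0,0,0],"claw":0},
    {"linear":[0.1,-0.9,0],"turn":[0,0,0],"claw":0},
    {"linear":[0.1,-0.9,0],"turn":[0,0,0],"claw":0}
  ]
}}

```text
time: 3.27
position: [0.4647, -0.1893, 0.3793]
tool_rot: [-0.126, 3.139, 0.001]
ft_force: [0.0, -0.4, 0.2]
grip_width: 1.002
```

```bash
python3 go.py 0.465 -0.194 0.093 94.6
```

```text
t 3.2667 pos [ 0.4647 -0.1893  0.3793] yaw 94.58655423652287 tilt deg 0.02754739812293622 F [ 0.0003 -0.363   0.2272] M [ 0.043  -0.0617  0.0197] grip 1.0015966901687658
shift [ 0.0023 -0.1603  9.5446] after-turn shift [ 0.0022 -0.1557  9.5447] turn [ 0.0069  0.0003 -0.0034]
```

Emit:
{"name": "move_arm", "arguments": {
  "deltas": [
    {"linear":[0,-0.15,0.9],"turn":[0,0,0],"claw":0},
    {"linear":[0,0,0.9],"turn":[0,0,0],"claw":0},
    {"linear":[0,0,0.9],"turn":[0,0,0],"claw":0},
    {"linear":[0,0,0.9],"turn":[0,0,0],"claw":0},
    {"linear":[0,0,0.9],"turn":[0,0,0],"claw":0},
    {"linear":[0,0,0.9],"turn":[0,0,0],"claw":0},
    {"linear":[0,0,0.9],"turn":[0,0,0],"claw":0},
    {"linear":[0,0,0.9],"turn":[0,0,0],"claw":0},
    {"linear":[0,0,0.9],"turn":[0,0,0],"claw":0},
    {"linear":[0,0,0.7],"turn":[0,0,0],"claw":0},
    {"linear":[0,0,0.3],"turn":[0,0,0],"claw":0},
    {"linear":[0,0,0.3],"turn":[0,0,0],"claw":0},
    {"linear":[0,0,0],"turn":[0,0,0],"claw":0}
  ]
}}

```text
time: 4.35
position: [0.4648, -0.1923, 0.0965]
tool_rot: [0.125, -3.137, -0.0]
ft_force: [-0.0, 0.6, 0.1]
grip_width: 1.001
```

```bash
python3 go.py 0.465 -0.194 0.095 94.6
python3 - <<'E'
from bench import cams
from h import *
a=cams.get_image("scene");b=cams.get_image("top")
c=lambda d,q:cv2.resize(d["image"][q[1]:q[3],q[0]:q[2],::-1],(400,400),interpolation=cv2.INTER_CUBIC)
cv2.imwrite("pics/g1.png",np.hstack([c(a,(270,240,390,360)),c(b,(300,190,420,310))]))
E
```

```text
t 4.35 pos [ 0.4648 -0.1923  0.0965] yaw 94.57589808546584 tilt deg 0.12281362330715809 F [-0.0464  0.6195  0.1254] M [ 0.04    0.0575 -0.022 ] grip 1.0013139471803127
shift [-0.0017 -0.0568  0.049 ] after-turn shift [-0.0015 -0.0567  0.049 ] turn [ 0.0038 -0.0305 -0.006 ]
```

View pics/g1.png

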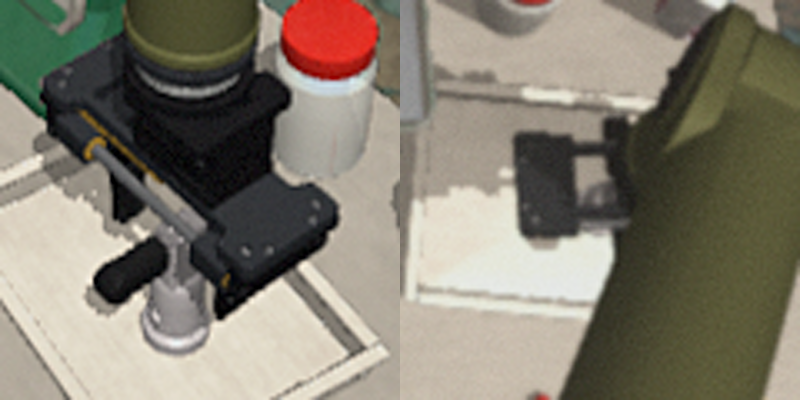

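The crops show the stem at about (175,265), standing between the two fingers. Now I'll close and lift.

Emit:
{"name": "move_arm", "arguments": {
  "deltas": [
    {"linear":[0,0,0],"turn":[0,0,0],"claw":1},
    {"linear":[0,0,0],"turn":[0,0,0],"claw":1},
    {"linear":[0,0,0],"turn":[0,0,0],"claw":1},
    {"linear":[0,0,0],"turn":[0,0,0],"claw":1},
    {"linear":[0,0,0],"turn":[0,0,0],"claw":1},
    {"linear":[0,0,0],"turn":[0,0,0],"claw":1},
    {"linear":[0,0,0],"turn":[0,0,0],"claw":1},
    {"linear":[0,0,0],"turn":[0,0,0],"claw":1}
  ],
  "grip_force": 30
}}

```text
time: 5.12
position: [0.4656, -0.1925, 0.0976]
tool_rot: [-0.126, 3.139, 0.0]
ft_force: [-0.1, 0.1, -0.5]
grip_width: 0.48
```

Emit:
{"name": "move_arm", "arguments": {
  "deltas": [
    {"linear":[0,0,-0.2],"turn":[0,0,0],"claw":1},
    {"linear":[0,0,-0.5],"turn":[0,0,0],"claw":1},
    {"linear":[0,0,-0.9],"turn":[0,0,0],"claw":1},
    {"linear":[0,0,-0.9],"turn":[0,0,0],"claw":1},
    {"linear":[0,0,-0.9],"turn":[0,0,0],"claw":1},
    {"linear":[0,0,-0.9],"turn":[0,0,0],"claw":1},
    {"linear":[0,0,-0.9],"turn":[0,0,0],"claw":1},
    {"linear":[0,0,-0.9],"turn":[0,0,0],"claw":1},
    {"linear":[0,0,-0.9],"turn":[0,0,0],"claw":1},
    {"linear":[0,0,-0.9],"turn":[0,0,0],"claw":1},
    {"linear":[0,0,-0.9],"turn":[0,0,0],"claw":1},
    {"linear":[0,0,-0.9],"turn":[0,0,0],"claw":1},
    {"linear":[0,0,-0.5],"turn":[0,0,0],"claw":1},
    {"linear":[0,0,0],"turn":[0,0,0],"claw":1},
    {"linear":[0,0,0],"turn":[0,0,0],"claw":1}
  ]
}}

```text
time: 6.37
position: [0.4657, -0.1929, 0.4043]
tool_rot: [-0.125, 3.137, -0.0]
ft_force: [0.4, -0.8, 0.3]
grip_width: 0.003
```

```bash
python3 go.py 0.465 0.09 0.40 94.6;python3 go.py 0.494 0.343 0.40 77.5
```

```text
t 6.3667 pos [ 0.4657 -0.1929  0.4043] yaw 94.55120593781271 tilt deg 0.09461121960451269 F [ 0.3785 -0.8283  0.2737] M [-0.0134  0.0587 -0.0002] grip 0.0033863054381051963
shift [-0.7261  9.4018  0.1413] after-turn shift [-0.7344  9.4012  0.1426] turn [-0.0037  0.0234 -0.0122]
t 6.3667 pos [ 0.4657 -0.1929  0.4043] yaw 94.55120593781271 tilt deg 0.09461121960451269 F [ 0.3785 -0.8283  0.2737] M [-0.0134  0.0587 -0.0002] grip 0.0033863054381051963
shift [-2.359  17.7319  0.1419] after-turn shift [ 2.944  17.6442  0.1426] turn [-0.0002  0.0237  4.2628]
```

The fingers were still closing when I lifted, so they missed the stem. I'll open them, then check the handle is still where it was.

Emit:
{"name": "move_arm", "arguments": {
  "deltas": [
    {"linear":[0,0,0],"turn":[0,0,0],"claw":0},
    {"linear":[0,0,0],"turn":[0,0,0],"claw":0},
    {"linear":[0,0,0],"turn":[0,0,0],"claw":0},
    {"linear":[0,0,0],"turn":[0,0,0],"claw":0},
    {"linear":[0,0,0],"turn":[0,0,0],"claw":0},
    {"linear":[0,0,0],"turn":[0,0,0],"claw":0},
    {"linear":[0,0,0],"turn":[0,0,0],"claw":0},
    {"linear":[0,0,0],"turn":[0,0,0],"claw":0},
    {"linear":[0,0,0],"turn":[0,0,0],"claw":0},
    {"linear":[0,0,0],"turn":[0,0,0],"claw":0},
    {"linear":[0,0,0],"turn":[0,0,0],"claw":0},
    {"linear":[0,0,0],"turn":[0,0,0],"claw":0},
    {"linear":[0,0,0],"turn":[0,0,0],"claw":0},
    {"linear":[0,0,0],"turn":[0,0,0],"claw":0},
    {"linear":[0,0,0],"turn":[0,0,0],"claw":0},
    {"linear":[0,0,0],"turn":[0,0,0],"claw":0}
  ]
}}

```text
time: 7.7
position: [0.4655, -0.1925, 0.4035]
tool_rot: [-0.125, 3.139, 0.0]
ft_force: [0.1, -0.2, 0.2]
grip_width: 0.994
```

```bash
python3 go.py 0.465 -0.194 0.095 94.6
python3 - <<'E'
from bench import cams
from h import *
a=cams.get_image("scene")
c=lambda d,q:cv2.resize(d["image"][q[1]:q[3],q[0]:q[2],::-1],(400,400),interpolation=cv2.INTER_CUBIC)
S=dict(np.load("scene.npz"))
cv2.imwrite("pics/g2.png",np.hstack([c(a,(270,240,390,360)),c(S,(270,240,390,360))]))
E
```

```text
t 7.7 pos [ 0.4655 -0.1925  0.4035] yaw 94.57788290813627 tilt deg 0.00610051638788434 F [ 0.1458 -0.2017  0.1624] M [-0.0129  0.0132 -0.0211] grip 0.9941627339999792
shift [ 0.0225 -0.0484 10.2849] after-turn shift [ 0.0218 -0.0476 10.2849] turn [ 0.0012  0.001  -0.0055]
```

View pics/g2.png

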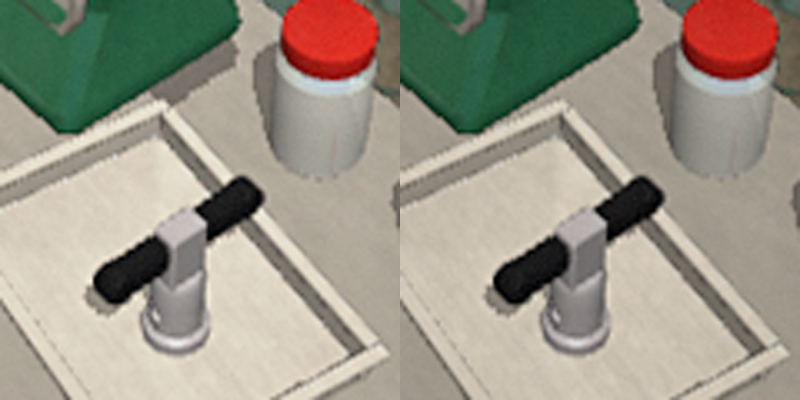

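The handle looks the same in both crops, with its stem at (183,240), so it hasn't moved. I'll go down again and give the fingers time to close.

Emit:
{"name": "move_arm", "arguments": {
  "deltas": [
    {"linear":[0,0,1],"turn":[0,0,0],"claw":0},
    {"linear":[0,0,1],"turn":[0,0,0],"claw":0},
    {"linear":[0,0,1],"turn":[0,0,0],"claw":0},
    {"linear":[0,0,1],"turn":[0,0,0],"claw":0},
    {"linear":[0,0,1],"turn":[0,0,0],"claw":0},
    {"linear":[0,0,1],"turn":[0,0,0],"claw":0},
    {"linear":[0,0,1],"turn":[0,0,0],"claw":0},
    {"linear":[0,0,1],"turn":[0,0,0],"claw":0},
    {"linear":[0,-0.05,1],"turn":[0,0,0],"claw":0},
    {"linear":[0,0,0.6],"turn":[0,0,0],"claw":0},
    {"linear":[0,0,0.4],"turn":[0,0,0],"claw":0},
    {"linear":[0,0,0.25],"turn":[0,0,0],"claw":0},
    {"linear":[0,0,0],"turn":[0,0,0],"claw":0}
  ]
}}

```text
time: 8.83
position: [0.4652, -0.1938, 0.0951]
tool_rot: [0.126, -3.137, -0.0]
ft_force: [-0.4, 0.0, -0.3]
grip_width: 0.998
```

Emit:
{"name": "move_arm", "arguments": {
  "deltas": [
    {"linear":[0,0,0],"turn":[0,0,0],"claw":1},
    {"linear":[0,0,0],"turn":[0,0,0],"claw":1},
    {"linear":[0,0,0],"turn":[0,0,0],"claw":1},
    {"linear":[0,0,0],"turn":[0,0,0],"claw":1},
    {"linear":[0,0,0],"turn":[0,0,0],"claw":1},
    {"linear":[0,0,0],"turn":[0,0,0],"claw":1},
    {"linear":[0,0,0],"turn":[0,0,0],"claw":1},
    {"linear":[0,0,0],"turn":[0,0,0],"claw":1},
    {"linear":[0,0,0],"turn":[0,0,0],"claw":1},
    {"linear":[0,0,0],"turn":[0,0,0],"claw":1},
    {"linear":[0,0,0],"turn":[0,0,0],"claw":1},
    {"linear":[0,0,0],"turn":[0,0,0],"claw":1},
    {"linear":[0,0,0],"turn":[0,0,0],"claw":1},
    {"linear":[0,0,0],"turn":[0,0,0],"claw":1},
    {"linear":[0,0,0],"turn":[0,0,0],"claw":1},
    {"linear":[0,0,0],"turn":[0,0,0],"claw":1},
    {"linear":[0,0,0],"turn":[0,0,0],"claw":1},
    {"linear":[0,0,0],"turn":[0,0,0],"claw":1}
  ],
  "grip_force": 30
}}

```text
time: 10.33
position: [0.4657, -0.1939, 0.096]
tool_rot: [0.126, -3.139, -0.0]
ft_force: [1.4, 0.3, -0.5]
grip_width: 0.228
```

```bash
python3 go.py 0.465 -0.194 0.095 94.6
```

```text
t 10.3333 pos [ 0.4657 -0.1939  0.096 ] yaw 94.5806957460954 tilt deg 0.00957182656415744 F [ 1.3785  0.3493 -0.4787] M [ 0.1113 -0.0703  0.005 ] grip 0.2280726755750515
shift [ 0.0219 -0.0007  0.0333] after-turn shift [ 0.0219 -0.0007  0.0333] turn [ 0.0023 -0.0006 -0.0048]
```

Emit:
{"name": "move_arm", "arguments": {
  "deltas": [
    {"linear":[0,0,-0.3],"turn":[0,0,0],"claw":1},
    {"linear":[0,0,-0.8],"turn":[0,0,0],"claw":1},
    {"linear":[0,0,-0.9],"turn":[0,0,0],"claw":1},
    {"linear":[0,0,-0.9],"turn":[0,0,0],"claw":1},
    {"linear":[0,0,-0.9],"turn":[0,0,0],"claw":1},
    {"linear":[0,0,-0.9],"turn":[0,0,0],"claw":1},
    {"linear":[0,0,-0.9],"turn":[0,0,0],"claw":1},
    {"linear":[0,0,-0.9],"turn":[0,0,0],"claw":1},
    {"linear":[0,0,-0.9],"turn":[0,0,0],"claw":1},
    {"linear":[0,0,-0.9],"turn":[0,0,0],"claw":1},
    {"linear":[0,0,-0.9],"turn":[0,0,0],"claw":1},
    {"linear":[0,0,-0.9],"turn":[0,0,0],"claw":1},
    {"linear":[0,0,0],"turn":[0,0,0.9],"claw":1},
    {"linear":[0,0,0],"turn":[0,0,0.9],"claw":1},
    {"linear":[0,0,0],"turn":[0,0,0.9],"claw":1},
    {"linear":[0,0,0],"turn":[0,0,0.9],"claw":1},
    {"linear":[0,0,0],"turn":[0,0,0.66],"claw":1},
    {"linear":[0,0,0],"turn":[0,0,0],"claw":1}
  ]
}}

```text
time: 11.83
position: [0.4649, -0.1943, 0.3987]
tool_rot: [-0.344, -3.121, -0.0]
ft_force: [-0.0, 0.3, -4.1]
grip_width: 0.228
```

```bash
python3 go.py 0.494 0.343 0.40 77.5
```

```text
t 11.8333 pos [ 0.4649 -0.1943  0.3987] yaw 77.4260492954797 tilt deg 0.07848195243910464 F [-0.0384  0.2877 -4.0867] M [ 0.0129 -0.013   0.0194] grip 0.227544270637102
shift [ 2.9518 17.6922 -0.0406] after-turn shift [ 2.9289 17.696  -0.0428] turn [-0.0015 -0.0196 -0.0185]
```

Emit:
{"name": "move_arm", "arguments": {
  "deltas": [
    {"linear":[0.1,0.5,0],"turn":[0,0,0],"claw":1},
    {"linear":[0.15,0.95,0],"turn":[0,0,0],"claw":1},
    {"linear":[0.15,0.95,0],"turn":[0,0,0],"claw":1},
    {"linear":[0.15,0.95,0],"turn":[0,0,0],"claw":1},
    {"linear":[0.15,0.95,0],"turn":[0,0,0],"claw":1},
    {"linear":[0.15,0.95,0],"turn":[0,0,0],"claw":1},
    {"linear":[0.15,0.95,0],"turn":[0,0,0],"claw":1},
    {"linear":[0.15,0.95,0],"turn":[0,0,0],"claw":1},
    {"linear":[0.15,0.95,0],"turn":[0,0,0],"claw":1},
    {"linear":[0.15,0.95,0],"turn":[0,0,0],"claw":1},
    {"linear":[0.15,0.95,0],"turn":[0,0,0],"claw":1},
    {"linear":[0.15,0.95,0],"turn":[0,0,0],"claw":1},
    {"linear":[0.15,0.95,0],"turn":[0,0,0],"claw":1},
    {"linear":[0.15,0.95,0],"turn":[0,0,0],"claw":1},
    {"linear":[0.2,0.95,0],"turn":[0,0,0],"claw":1},
    {"linear":[0.2,0.95,0],"turn":[0,0,0],"claw":1},
    {"linear":[0.2,0.95,0],"turn":[0,0,0],"claw":1},
    {"linear":[0.2,0.95,0],"turn":[0,0,0],"claw":1},
    {"linear":[0.2,0.95,0],"turn":[0,0,0],"claw":1}
  ]
}}

```text
time: 13.42
position: [0.4899, 0.3423, 0.3985]
tool_rot: [-0.339, -3.123, 0.002]
ft_force: [0.4, 0.0, -5.0]
grip_width: 0.227
```

```bash
python3 go.py 0.494 0.343 0.305 77.5
```

```text
t 13.4167 pos [0.4899 0.3423 0.3985] yaw 77.60665542583959 tilt deg 0.08837629156773484 F [ 0.3723  0.0355 -5.0457] M [ 0.0141 -0.0529  0.0314] grip 0.22720513990313293
shift [-0.1289  0.0573  3.1175] after-turn shift [-0.1274  0.0529  3.1176] turn [-0.021  -0.0068  0.0267]
```

Emit:
{"name": "move_arm", "arguments": {
  "deltas": [
    {"linear":[0,0,0],"turn":[0,0,0],"claw":1},
    {"linear":[-0.1,0,0.8],"turn":[0,0,0],"claw":1},
    {"linear":[0,0,0.8],"turn":[0,0,0],"claw":1},
    {"linear":[0,0,0.8],"turn":[0,0,0],"claw":1},
    {"linear":[0,0,0.6],"turn":[0,0,0],"claw":1},
    {"linear":[0,0,0],"turn":[0,0,0],"claw":1},
    {"linear":[0,0,0],"turn":[0,0,0],"claw":1}
  ]
}}

```text
time: 14.0
position: [0.4926, 0.3401, 0.3081]
tool_rot: [-0.34, -3.121, 0.004]
ft_force: [0.0, 0.6, -3.7]
grip_width: 0.226
```

```bash
python3 go.py 0.494 0.343 0.246 77.5
python3 - <<'E'
from bench import cams
from h import *
a=cams.get_image("scene");b=cams.get_image("top");np.savez("s1.npz",**a);np.savez("t1.npz",**b)
c=lambda d,q:cv2.resize(d["image"][q[1]:q[3],q[0]:q[2],::-1],(400,400),interpolation=cv2.INTER_CUBIC)
cv2.imwrite("pics/p1.png",np.hstack([c(a,(170,100,250,180)),c(b,(110,170,210,270))]))
E
```

```text
t 14.0 pos [0.4926 0.3401 0.3081] yaw 77.5837256463811 tilt deg 0.1786565796429292 F [ 0.0465  0.6253 -3.6912] M [-0.0096 -0.0623  0.0707] grip 0.22609876617490132
shift [-0.0296  0.1115  2.0686] after-turn shift [-0.026   0.1061  2.0689] turn [-0.0376 -0.0241  0.0209]
```

View pics/p1.png

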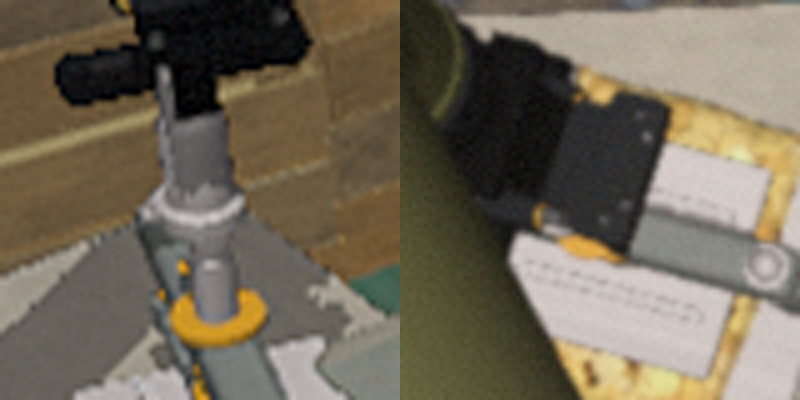

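The scene crop shows the handle held just above the spindle: tube at about (199,150), foot at about (195,203), collar at (219,318). I'll check the alignment against projected axes.

Run:
```python
from h import *
S=dict(np.load("s1.npz"))
cr=lambda p:(p-[170,100])*5+2
for n,(x,y),zs in(("seat",(.494,.343),(.154,.198,.216)),("tool",(.4926,.3401),(.216,.228,.279,.308))):
    for z in zs:
        e=[cr(proj(S,np.array([x,y,z])+ .001*np.array(v)))-cr(proj(S,np.array([x,y,z]))) for v in((1,0,0),(0,1,0))]
        print(n,z,cr(proj(S,np.array([x,y,z]))),"per mm x,y",e[0],e[1])
im=S["image"]; c=cv2.resize(im[100:180,170:250,::-1],(800,800),interpolation=cv2.INTER_CUBIC)
cv2.imwrite("pics/p2.png",c[150:750])
```

```text
seat 0.154 [217.1839 314.5778] per mm x,y [ 1.6562 -0.6138] [-0.8707 -0.884 ]
seat 0.198 [208.4632 245.5224] per mm x,y [ 1.6935 -0.6065] [-0.885 -0.871]
seat 0.216 [204.7889 216.4279] per mm x,y [ 1.7093 -0.6032] [-0.891  -0.8652]
tool 0.216 [204.9805 219.7886] per mm x,y [ 1.7123 -0.6052] [-0.8926 -0.8682]
tool 0.228 [202.4921 200.0948] per mm x,y [ 1.723  -0.6029] [-0.8967 -0.8641]
tool 0.279 [191.5844 113.7691] per mm x,y [ 1.7701 -0.5918] [-0.9142 -0.8449]
tool 0.308 [185.1311  62.6966] per mm x,y [ 1.798  -0.5847] [-0.9245 -0.8326]
```

View pics/p2.png

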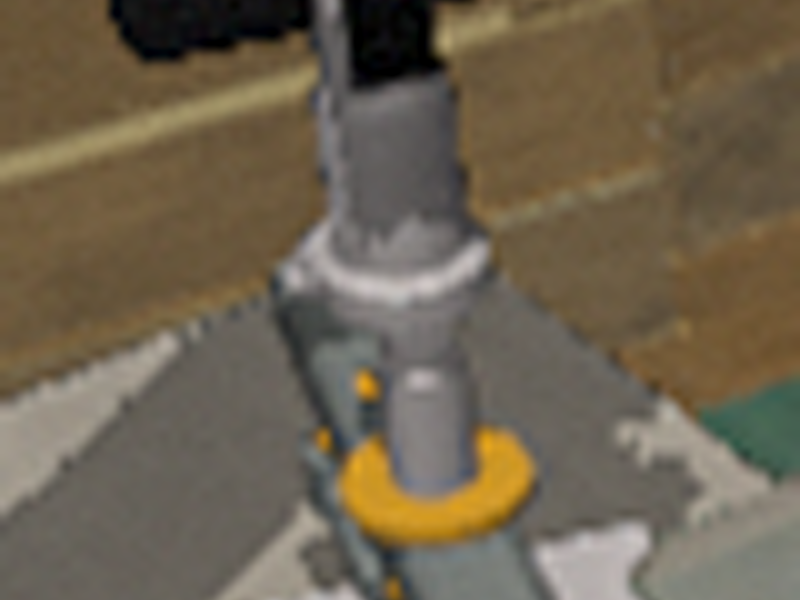

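Emit:
{"name": "move_arm", "arguments": {
  "deltas": [
    {"linear":[-0.06,0.09,0],"turn":[0,0,0],"claw":1},
    {"linear":[0,0,0.2],"turn":[0,0,0],"claw":1},
    {"linear":[0,0,0.1],"turn":[0,0,0],"claw":1},
    {"linear":[0,0,0.1],"turn":[0,0,0],"claw":1},
    {"linear":[0,0,0],"turn":[0,0,0],"claw":1},
    {"linear":[0,0,0],"turn":[0,0,0],"claw":1},
    {"linear":[0,0,0],"turn":[0,0,0],"claw":1}
  ]
}}

```text
time: 14.68
position: [0.4955, 0.3429, 0.2971]
tool_rot: [0.341, 3.123, 0.0]
ft_force: [-0.5, -0.2, -3.5]
grip_width: 0.228
```

```bash
python3 go.py 0.495 0.3425 0.246 77.5
```

```text
t 14.6833 pos [0.4955 0.3429 0.2971] yaw 77.53915708007904 tilt deg 0.00820101141610304 F [-0.5343 -0.1773 -3.4632] M [-0.0095  0.0058 -0.0386] grip 0.22751529932032222
shift [ 0.0154 -0.0156  1.705 ] after-turn shift [ 0.0152 -0.0155  1.705 ] turn [0.0009 0.0019 0.0098]
```

Emit:
{"name": "move_arm", "arguments": {
  "deltas": [
    {"linear":[0,0,0.1],"turn":[0,0,0],"claw":1},
    {"linear":[0,0,0.1],"turn":[0,0,0],"claw":1},
    {"linear":[0,0,0.1],"turn":[0,0,0],"claw":1},
    {"linear":[0,0,0.05],"turn":[0,0,0],"claw":1},
    {"linear":[0,0,0.05],"turn":[0,0,0],"claw":1},
    {"linear":[0,0,0],"turn":[0,0,0],"claw":1}
  ]
}}

```text
time: 15.18
position: [0.4954, 0.3428, 0.2846]
tool_rot: [-0.341, -3.123, 0.001]
ft_force: [-0.2, -0.3, -5.2]
grip_width: 0.231
```

Emit:
{"name": "move_arm", "arguments": {
  "deltas": [
    {"linear":[0,0,0.05],"turn":[0,0,0],"claw":1},
    {"linear":[0,0,0.05],"turn":[0,0,0],"claw":1},
    {"linear":[0,0,0.05],"turn":[0,0,0],"claw":1},
    {"linear":[0,0,0.05],"turn":[0,0,0],"claw":1},
    {"linear":[0,0,0],"turn":[0,0,0],"claw":1},
    {"linear":[0,0,0],"turn":[0,0,0],"claw":1}
  ]
}}

```text
time: 15.68
position: [0.4955, 0.3429, 0.279]
tool_rot: [-0.341, -3.123, 0.0]
ft_force: [0.0, 0.5, -4.5]
grip_width: 0.233
```

```bash
python3 go.py 0.495 0.3425 0.246 77.5
```

```text
t 15.6833 pos [0.4955 0.3429 0.279 ] yaw 77.540108892482 tilt deg 0.007657513354167833 F [ 0.0006  0.4896 -4.4916] M [ 0.0004  0.0049 -0.0286] grip 0.2328206739391877
shift [ 0.0121 -0.015   1.0988] after-turn shift [ 0.0122 -0.0151  1.0988] turn [-0.0012 -0.0015  0.01  ]
```

Emit:
{"name": "move_arm", "arguments": {
  "deltas": [
    {"linear":[0,0,0.05],"turn":[0,0,0],"claw":1},
    {"linear":[0,0,0.05],"turn":[0,0,0],"claw":1},
    {"linear":[0,0,0.05],"turn":[0,0,0],"claw":1},
    {"linear":[0,0,0.05],"turn":[0,0,0],"claw":1},
    {"linear":[0,0,0.05],"turn":[0,0,0],"claw":1},
    {"linear":[0,0,0],"turn":[0,0,0],"claw":1}
  ]
}}

```text
time: 16.18
position: [0.4946, 0.3438, 0.2717]
tool_rot: [-0.339, -3.122, -0.002]
ft_force: [-2.2, 1.5, -1.8]
grip_width: 0.227
```

Emit:
{"name": "move_arm", "arguments": {
  "deltas": [
    {"linear":[0,0,0.05],"turn":[0,0,0],"claw":1},
    {"linear":[0,0,0.05],"turn":[0,0,0],"claw":1},
    {"linear":[0,0,0.05],"turn":[0,0,0],"claw":1},
    {"linear":[0,0,0.05],"turn":[0,0,0],"claw":1},
    {"linear":[0,0,0],"turn":[0,0,0],"claw":1}
  ]
}}

```text
time: 16.6
position: [0.4949, 0.3432, 0.2644]
tool_rot: [-0.34, -3.122, 0.0]
ft_force: [-3.7, 2.0, -5.1]
grip_width: 0.223
```

```bash
python3 go.py 0.495 0.3425 0.246 77.5
```

```text
t 16.6 pos [0.4949 0.3432 0.2644] yaw 77.56681984967841 tilt deg 0.0793355218334111 F [-3.7461  2.0485 -5.0515] M [ 0.793   0.8441 -0.0263] grip 0.22307483422978897
shift [-0.01   -0.0227  0.6148] after-turn shift [-0.0092 -0.0229  0.6148] turn [-0.0064 -0.0188  0.0167]
```

Emit:
{"name": "move_arm", "arguments": {
  "deltas": [
    {"linear":[0.02,0,0.05],"turn":[0,0,0],"claw":1},
    {"linear":[0,0,0.05],"turn":[0,0,0],"claw":1},
    {"linear":[0,0,0.05],"turn":[0,0,0],"claw":1},
    {"linear":[0,0,0.05],"turn":[0,0,0],"claw":1},
    {"linear":[0,0,0],"turn":[0,0,0],"claw":1},
    {"linear":[0,0,0],"turn":[0,0,0],"claw":1}
  ]
}}

```text
time: 17.1
position: [0.4947, 0.3429, 0.2589]
tool_rot: [-0.341, -3.122, 0.001]
ft_force: [-3.0, 2.4, -5.8]
grip_width: 0.233
```

Emit:
{"name": "move_arm", "arguments": {
  "deltas": [
    {"linear":[0,0,0.05],"turn":[0,0,0],"claw":1},
    {"linear":[0,0,0.05],"turn":[0,0,0],"claw":1},
    {"linear":[0,0,0.05],"turn":[0,0,0],"claw":1},
    {"linear":[0,0,0.05],"turn":[0,0,0],"claw":1},
    {"linear":[0,0,0],"turn":[0,0,0],"claw":1},
    {"linear":[0,0,0],"turn":[0,0,0],"claw":1}
  ]
}}

```text
time: 17.6
position: [0.4948, 0.343, 0.253]
tool_rot: [-0.341, -3.123, 0.0]
ft_force: [-3.7, 2.1, -4.5]
grip_width: 0.225
```

```bash
python3 go.py 0.495 0.3425 0.246 77.5
```

```text
t 17.6 pos [0.4948 0.343  0.253 ] yaw 77.54247713615948 tilt deg 0.028258334436434353 F [-3.6978  2.0679 -4.5263] M [ 0.7271  0.8419 -0.0184] grip 0.22452369892417495
shift [-0.0114 -0.0153  0.2342] after-turn shift [-0.0113 -0.0154  0.2342] turn [-0.005  -0.005   0.0106]
```

Emit:
{"name": "move_arm", "arguments": {
  "deltas": [
    {"linear":[0,0,0.05],"turn":[0,0,0],"claw":1},
    {"linear":[0,0,0.05],"turn":[0,0,0],"claw":1},
    {"linear":[0,0,0.05],"turn":[0,0,0],"claw":1},
    {"linear":[0,0,0.03],"turn":[0,0,0],"claw":1},
    {"linear":[0,0,0],"turn":[0,0,0],"claw":1},
    {"linear":[0,0,0],"turn":[0,0,0],"claw":1}
  ]
}}

```text
time: 18.1
position: [0.495, 0.3433, 0.2481]
tool_rot: [0.341, 3.123, 0.001]
ft_force: [-3.0, 3.9, -3.8]
grip_width: 0.225
```

Emit:
{"name": "move_arm", "arguments": {
  "deltas": [
    {"linear":[0,0,0.03],"turn":[0,0,0],"claw":1},
    {"linear":[0,0,0],"turn":[0,0,0],"claw":1},
    {"linear":[0,0,0],"turn":[0,0,0],"claw":1}
  ]
}}

```text
time: 18.35
position: [0.495, 0.3432, 0.2473]
tool_rot: [0.341, 3.123, 0.001]
ft_force: [-2.3, 4.6, -3.4]
grip_width: 0.229
```

```bash
python3 go.py 0.495 0.3425 0.246 77.5
```

```text
t 18.35 pos [0.495  0.3432 0.2473] yaw 77.54017271359834 tilt deg 0.0355817249364128 F [-2.3133  4.5951 -3.3949] M [ 1.0244  0.8238 -0.0514] grip 0.22896857953159766
shift [-0.005  -0.024   0.0443] after-turn shift [-0.005  -0.024   0.0443] turn [0.0084 0.0031 0.01  ]
```

Emit:
{"name": "move_arm", "arguments": {
  "deltas": [
    {"linear":[0,0,0.03],"turn":[0,0,0],"claw":1},
    {"linear":[0,0,0],"turn":[0,0,0],"claw":1},
    {"linear":[0,0,0],"turn":[0,0,0],"claw":1}
  ]
}}

```text
time: 18.6
position: [0.495, 0.3432, 0.2464]
tool_rot: [0.341, 3.123, 0.001]
ft_force: [-2.2, 4.6, -3.4]
grip_width: 0.228
```

Emit:
{"name": "move_arm", "arguments": {
  "deltas": [
    {"linear":[0,0,0.02],"turn":[0,0,0],"claw":1},
    {"linear":[0,0,0],"turn":[0,0,0],"claw":1},
    {"linear":[0,0,0],"turn":[0,0,0],"claw":1}
  ]
}}

```text
time: 18.85
position: [0.495, 0.3432, 0.2462]
tool_rot: [0.341, 3.123, 0.001]
ft_force: [-2.9, 3.9, -0.5]
grip_width: 0.225
```

```bash
python3 go.py 0.495 0.3425 0.246 77.5
```

```text
t 18.85 pos [0.495  0.3432 0.2462] yaw 77.54586285039208 tilt deg 0.041809711500960633 F [-2.9291  3.904  -0.501 ] M [1.0109 0.8451 0.0101] grip 0.2253580313288271
shift [-0.0059 -0.0241  0.0062] after-turn shift [-0.0059 -0.0241  0.0062] turn [0.0098 0.0036 0.0115]
```

Emit:
{"name": "move_arm", "arguments": {
  "deltas": [
    {"linear":[0,0,0.02],"turn":[0,0,0.4],"claw":1},
    {"linear":[0,0,0],"turn":[0,0,0.4],"claw":1},
    {"linear":[0,0,0],"turn":[0,0,0.4],"claw":1},
    {"linear":[0,0,0],"turn":[0,0,0],"claw":1},
    {"linear":[0,0,0],"turn":[0,0,0],"claw":1}
  ]
}}

```text
time: 19.27
position: [0.4962, 0.343, 0.2461]
tool_rot: [0.471, 3.103, 0.002]
ft_force: [-0.7, 3.7, 1.1]
grip_width: 0.232
```

```bash
python3 go.py 0.495 0.3425 0.246 77.5
```

```text
t 19.2667 pos [0.4962 0.343  0.2461] yaw 72.75135346155292 tilt deg 0.18679574426748413 F [-0.7372  3.6768  1.0973] M [ 0.9037  0.1667 -0.0649] grip 0.23151612160116042
shift [ 0.0334 -0.0273  0.0027] after-turn shift [ 0.0356 -0.0244  0.0029] turn [ 0.0249  0.0395 -1.1872]
```

Emit:
{"name": "move_arm", "arguments": {
  "deltas": [
    {"linear":[0,0,0],"turn":[0,0,0.4],"claw":1},
    {"linear":[0,0,0],"turn":[0,0,0.4],"claw":1},
    {"linear":[0,0,0],"turn":[0,0,0.4],"claw":1},
    {"linear":[0,0,0],"turn":[0,0,0],"claw":1},
    {"linear":[0,0,0],"turn":[0,0,0],"claw":1}
  ]
}}

```text
time: 19.68
position: [0.4967, 0.3421, 0.246]
tool_rot: [0.601, 3.08, 0.001]
ft_force: [1.1, 0.6, 2.3]
grip_width: 0.226
```

```bash
python3 go.py 0.495 0.3425 0.246 77.5
```

```text
t 19.6833 pos [0.4967 0.3421 0.246 ] yaw 67.9310894330574 tilt deg 0.19284251967097799 F [1.0501 0.6058 2.3228] M [ 0.2623 -0.2871 -0.0202] grip 0.2264356372525433
shift [ 0.0564 -0.0074  0.0005] after-turn shift [0.0568 0.0021 0.0007] turn [ 0.0114  0.0469 -2.3922]
```

Emit:
{"name": "move_arm", "arguments": {
  "deltas": [
    {"linear":[0,0,0],"turn":[0,0,0.4],"claw":1},
    {"linear":[0,0,0],"turn":[0,0,0.4],"claw":1},
    {"linear":[0,0,0],"turn":[0,0,0.4],"claw":1},
    {"linear":[0,0,0],"turn":[0,0,0],"claw":1},
    {"linear":[0,0,0],"turn":[0,0,0],"claw":1}
  ]
}}

```text
time: 20.1
position: [0.4964, 0.342, 0.246]
tool_rot: [0.729, 3.053, 0.0]
ft_force: [2.1, 0.3, 3.8]
grip_width: 0.224
```

```bash
python3 go.py 0.495 0.3425 0.246 77.5
```

```text
t 20.1 pos [0.4964 0.342  0.246 ] yaw 63.14328080763391 tilt deg 0.16330424385210335 F [2.0757 0.2722 3.7546] M [-0.1391 -0.5273 -0.0308] grip 0.22408983643423191
shift [ 0.0496 -0.0067 -0.0008] after-turn shift [ 0.0497  0.0058 -0.0007] turn [ 0.0079  0.0402 -3.5892]
```

Emit:
{"name": "move_arm", "arguments": {
  "deltas": [
    {"linear":[0,0,0],"turn":[0,0,0.4],"claw":1},
    {"linear":[0,0,0],"turn":[0,0,0.4],"claw":1},
    {"linear":[0,0,0],"turn":[0,0,0.4],"claw":1},
    {"linear":[0,0,0],"turn":[0,0,0],"claw":1},
    {"linear":[0,0,0],"turn":[0,0,0],"claw":1}
  ]
}}

```text
time: 20.52
position: [0.4962, 0.342, 0.246]
tool_rot: [0.856, 3.02, -0.0]
ft_force: [0.7, -0.0, 5.1]
grip_width: 0.228
```

```bash
python3 go.py 0.495 0.3425 0.246 77.5
```

```text
t 20.5167 pos [0.4962 0.342  0.246 ] yaw 58.36529317740886 tilt deg 0.13621815045260102 F [ 0.7191 -0.0231  5.1406] M [-0.3372 -0.4485 -0.0385] grip 0.22814134711442835
shift [ 0.0425 -0.0047 -0.0005] after-turn shift [ 0.0417  0.0095 -0.0004] turn [ 0.0031  0.0341 -4.7837]
```

Emit:
{"name": "move_arm", "arguments": {
  "deltas": [
    {"linear":[0,0,0],"turn":[0,0,0.4],"claw":1},
    {"linear":[0,0,0],"turn":[0,0,0.4],"claw":1},
    {"linear":[0,0,0],"turn":[0,0,0.4],"claw":1},
    {"linear":[0,0,0],"turn":[0,0,0],"claw":1},
    {"linear":[0,0,0],"turn":[0,0,0],"claw":1}
  ]
}}

```text
time: 20.93
position: [0.4959, 0.3415, 0.246]
tool_rot: [0.982, 2.982, -0.002]
ft_force: [-0.8, -1.7, 4.6]
grip_width: 0.229
```

```bash
python3 go.py 0.495 0.3425 0.246 77.5
```

```text
t 20.9333 pos [0.4959 0.3415 0.246 ] yaw 53.55041038962877 tilt deg 0.12419465349800603 F [-0.8432 -1.7434  4.5865] M [-0.596  -0.1868  0.0181] grip 0.22946968671672932
shift [ 0.0454  0.0095 -0.0006] after-turn shift [ 0.0376  0.0271 -0.0005] turn [-0.0114  0.0291 -5.9874]
```

Run:
```python
from bench import cams
from h import *
a=cams.get_image("scene");np.savez("s2.npz",**a)
S=dict(np.load("s1.npz"))
c=lambda d,q,w:cv2.resize(d["image"][q[1]:q[3],q[0]:q[2],::-1],(w,500),interpolation=cv2.INTER_CUBIC)
cv2.imwrite("pics/p3.png",np.hstack([c(a,(190,125,240,175),500),c(a,(165,130,265,230),300)]))
```

```text
(no output)
```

View pics/p3.png

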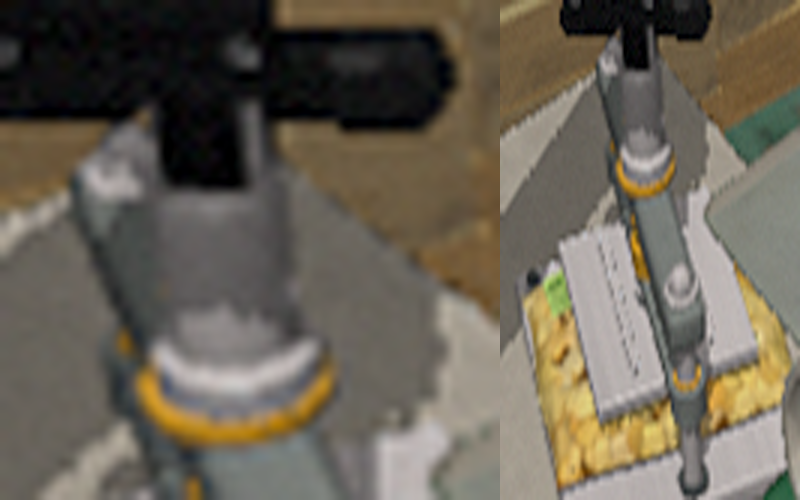

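The scene crop shows the foot sitting down on the brass collar at about (235,390). The hole isn't visible from this side. I'll average the moments and check for plate motion, with handle-on-spindle images before and after turning.

```bash
cat > avg.py <<'E'
import sys
from bench import cams,ctrl
from h import *
n=int(sys.argv[2]);I=[];F=[];q=[]
for i in range(n):
    d=cams.get_image("scene");s=ctrl.get_state();I.append(d["image"].astype(float));F.append(np.r_[s["ft_force"],s["torque"]]);q.append(s["joint_torque"][6])
g=np.mean(I,0).mean(2);np.save(sys.argv[1],g)
print("t",s["time"],"F,M",np.mean(F,0),"sd",np.std(F,0)[[2,5]],"j7",np.mean(q))
S=dict(np.load("scene.npz"))["image"].mean(2);S1=dict(np.load("s1.npz"))["image"].mean(2)
def sh(a,b,q):
    x0,y0,x1,y1=q;A=cv2.Sobel(a[y0:y1,x0:x1],cv2.CV_64F,0,1)+0;B=cv2.Sobel(b[y0:y1,x0:x1],cv2.CV_64F,0,1)+0
    return np.array(cv2.phaseCorrelate(A,B,cv2.createHanningWindow((x1-x0,y1-y0),cv2.CV_64F)))
for nm,q in(("plate",(182,178,212,216)),("pack/base",(170,182,192,240))):
    print(nm,"0->now",sh(S,g,q),"0->s1",sh(S,S1,q))
E
python3 avg.py a1.npy 6
```

```text
t 21.2833 F,M [ 0.2156 -2.331   6.3273 -0.6376 -0.2026  0.0152] sd [0.4799 0.0269] j7 -0.003698182808875572Traceback (most recent call last):
  File "avg.py", line 14, in <module>
    print(nm,"0->now",sh(S,g,q),"0->s1",sh(S,S1,q))
                      ~~^^^^^^^
  File "avg.py", line 12, in sh
    return np.array(cv2.phaseCorrelate(A,B,cv2.createHanningWindow((x1-x0,y1-y0),cv2.CV_64F)))
           ~~~~~~~~^^^^^^^^^^^^^^^^^^^^^^^^^^^^^^^^^^^^^^^^^^^^^^^^^^^^^^^^^^^^^^^^^^^^^^^^^^^
ValueError: setting an array element with a sequence. The requested array has an inhomogeneous shape after 1 dimensions. The detected shape was (2,) + inhomogeneous part.
```

Emit:
{"name": "move_arm", "arguments": {
  "deltas": [
    {"linear":[0,0,-0.02],"turn":[0,0,0.4],"claw":1},
    {"linear":[0,0,0],"turn":[0,0,0.4],"claw":1},
    {"linear":[0,0,0],"turn":[0,0,0.4],"claw":1},
    {"linear":[0,0,0],"turn":[0,0,0],"claw":1}
  ]
}}

```text
time: 21.62
position: [0.4957, 0.3414, 0.246]
tool_rot: [1.107, 2.938, -0.003]
ft_force: [-0.0, -1.9, 4.3]
grip_width: 0.227
```

```bash
python3 go.py 0.495 0.3425 0.246 77.5; python3 avg.py a2.npy 6
```

```text
t 21.6167 pos [0.4957 0.3414 0.246 ] yaw 48.70897520179581 tilt deg 0.12861235479521366 F [-0.0048 -1.9001  4.2657] M [-0.7662 -0.2714  0.0531] grip 0.22748584878759998
shift [ 0.0421  0.0129 -0.0005] after-turn shift [ 0.0307  0.0316 -0.0004] turn [-0.0217  0.0242 -7.1977]
t 21.9167 F,M [ 0.7365 -3.5786  4.9214 -1.0395 -0.346   0.0007] sd [0.4123 0.0414] j7 -0.013495720759237884Traceback (most recent call last):
  File "avg.py", line 14, in <module>
    print(nm,"0->now",sh(S,g,q),"0->s1",sh(S,S1,q))
                      ~~^^^^^^^
  File "avg.py", line 12, in sh
    return np.array(cv2.phaseCorrelate(A,B,cv2.createHanningWindow((x1-x0,y1-y0),cv2.CV_64F)))
           ~~~~~~~~^^^^^^^^^^^^^^^^^^^^^^^^^^^^^^^^^^^^^^^^^^^^^^^^^^^^^^^^^^^^^^^^^^^^^^^^^^^
ValueError: setting an array element with a sequence. The requested array has an inhomogeneous shape after 1 dimensions. The detected shape was (2,) + inhomogeneous part.
```

```bash
sed -i 's/return np.array(cv2.phaseCorrelate(\(.*\)))$/return np.round(cv2.phaseCorrelate(\1)[0],3)/' avg.py
python3 - <<'E'
import re;src=open("avg.py").read();i=src.index("S=dict")
open("pc.py","w").write("import sys\nfrom h import *\ng=np.load(sys.argv[1])\n"+src[i:])
E
for f in a1 a2; do python3 pc.py $f.npy; done
```

```text
plate 0->now [ 0.017 -0.044] 0->s1 [-0.053 -0.015]
pack/base 0->now [ 0.138 -0.001] 0->s1 [0.158 0.064]
plate 0->now [-0.126 -0.131] 0->s1 [-0.053 -0.015]
pack/base 0->now [0.119 0.017] 0->s1 [0.158 0.064]
```

Emit:
{"name": "move_arm", "arguments": {
  "deltas": [
    {"linear":[0,0,0],"turn":[0,0,-0.4],"claw":1},
    {"linear":[0,0,0],"turn":[0,0,-0.5],"claw":1},
    {"linear":[0,0,0],"turn":[0,0,-0.5],"claw":1},
    {"linear":[0,0,0],"turn":[0,0,-0.5],"claw":1},
    {"linear":[0,0,0],"turn":[0,0,-0.5],"claw":1},
    {"linear":[0,0,0],"turn":[0,0,-0.5],"claw":1},
    {"linear":[0,0,0],"turn":[0,0,-0.5],"claw":1},
    {"linear":[0,0,0],"turn":[0,0,-0.5],"claw":1},
    {"linear":[0,0,0],"turn":[0,0,-0.5],"claw":1},
    {"linear":[0,0,0],"turn":[0,0,-0.5],"claw":1},
    {"linear":[0,0,0],"turn":[0,0,-0.5],"claw":1},
    {"linear":[0,0,0],"turn":[0,0,-0.5],"claw":1},
    {"linear":[0,0,0],"turn":[0,0,-0.5],"claw":1},
    {"linear":[0,0,0],"turn":[0,0,-0.5],"claw":1},
    {"linear":[0,0,0],"turn":[0,0,-0.5],"claw":1},
    {"linear":[0,0,0],"turn":[0,0,0],"claw":1}
  ]
}}

```text
time: 23.25
position: [0.4957, 0.3444, 0.2461]
tool_rot: [0.315, 3.124, 0.005]
ft_force: [3.5, 2.5, 2.0]
grip_width: 0.229
```

```bash
python3 go.py 0.495 0.3425 0.246 77.5; python3 avg.py a3.npy 4
```

```text
t 23.25 pos [0.4957 0.3444 0.2461] yaw 78.46695337527086 tilt deg 0.21702363051302695 F [3.4567 2.4687 2.0475] M [ 0.6143 -1.0748 -0.0515] grip 0.22921922237280867
shift [ 0.0111 -0.0675  0.0018] after-turn shift [ 0.0099 -0.0677  0.002 ] turn [0.0474 0.0264 0.2417]
t 23.45 F,M [ 3.8063  3.5914  1.3338  0.8238 -1.1641 -0.05  ] sd [0.4937 0.0129] j7 0.08962292864453048
plate 0->now [-0.076 -0.007] 0->s1 [-0.053 -0.015]
pack/base 0->now [0.157 0.078] 0->s1 [0.158 0.064]
```

Emit:
{"name": "move_arm", "arguments": {
  "deltas": [
    {"linear":[0,0,0],"turn":[0,0,-0.4],"claw":1},
    {"linear":[0,0,0],"turn":[0,0,-0.4],"claw":1},
    {"linear":[0,0,0],"turn":[0,0,-0.4],"claw":1},
    {"linear":[0,0,0],"turn":[0,0,0],"claw":1},
    {"linear":[0,0,0],"turn":[0,0,0],"claw":1}
  ]
}}

```text
time: 23.87
position: [0.4956, 0.3445, 0.2461]
tool_rot: [0.188, 3.134, 0.005]
ft_force: [3.9, 3.7, 1.5]
grip_width: 0.225
```

```bash
python3 go.py 0.495 0.3425 0.246 77.5
```

```text
t 23.8667 pos [0.4956 0.3445 0.2461] yaw 83.15035946418976 tilt deg 0.20931996317912918 F [3.9143 3.6607 1.4724] M [ 0.8528 -1.077  -0.0892] grip 0.22456875922525255
shift [ 0.0111 -0.0684  0.0017] after-turn shift [ 0.0043 -0.0692  0.0019] turn [0.0461 0.0247 1.4125]
```

Emit:
{"name": "move_arm", "arguments": {
  "deltas": [
    {"linear":[0,0,0],"turn":[0,0,-0.4],"claw":1},
    {"linear":[0,0,0],"turn":[0,0,-0.4],"claw":1},
    {"linear":[0,0,0],"turn":[0,0,-0.4],"claw":1},
    {"linear":[0,0,0],"turn":[0,0,0],"claw":1},
    {"linear":[0,0,0],"turn":[0,0,0],"claw":1}
  ]
}}

```text
time: 24.28
position: [0.4954, 0.3446, 0.2461]
tool_rot: [0.056, 3.139, 0.005]
ft_force: [3.1, 4.8, 1.1]
grip_width: 0.227
```

```bash
python3 go.py 0.495 0.3425 0.246 77.5; python3 avg.py a4.npy 4
```

```text
t 24.2833 pos [0.4954 0.3446 0.2461] yaw 87.96538217480037 tilt deg 0.2056931293158357 F [3.0523 4.7559 1.1091] M [ 0.9271 -1.0634 -0.0444] grip 0.22731376936828318
shift [ 0.0104 -0.072   0.0016] after-turn shift [-0.0028 -0.0727  0.0018] turn [0.0462 0.0227 2.6163]
t 24.4833 F,M [ 3.6779  3.6867  1.7981  0.9214 -1.0572 -0.0448] sd [0.4862 0.0322] j7 0.055668265849817544
plate 0->now [-0.031  0.05 ] 0->s1 [-0.053 -0.015]
pack/base 0->now [0.146 0.041] 0->s1 [0.158 0.064]
```

Emit:
{"name": "move_arm", "arguments": {
  "deltas": [
    {"linear":[-0.02,0.03,0],"turn":[0,0,-0.4],"claw":1},
    {"linear":[0,0,0],"turn":[0,0,-0.4],"claw":1},
    {"linear":[0,0,0],"turn":[0,0,-0.4],"claw":1},
    {"linear":[0,0,0],"turn":[0,0,0],"claw":1},
    {"linear":[0,0,0],"turn":[0,0,0],"claw":1}
  ]
}}

```text
time: 24.9
position: [0.4955, 0.3449, 0.246]
tool_rot: [-0.075, 3.14, 0.003]
ft_force: [2.2, 3.2, 2.3]
grip_width: 0.227
```

```bash
python3 go.py 0.495 0.3425 0.246 77.5; python3 avg.py a5.npy 3
```

```text
t 24.9 pos [0.4955 0.3449 0.246 ] yaw 92.72221425007575 tilt deg 0.09793939905382491 F [2.2195 3.1784 2.3073] M [ 0.756  -0.6393 -0.0227] grip 0.22726118244506766
shift [ 0.0195 -0.0778  0.0001] after-turn shift [-0.0016 -0.0802  0.0002] turn [0.0242 0.0044 3.8055]
t 25.05 F,M [ 1.7248  4.1053  3.1049  0.9097 -0.6334 -0.0341] sd [0.5821 0.0236] j7 0.05593218607828021
plate 0->now [0.056 0.071] 0->s1 [-0.053 -0.015]
pack/base 0->now [0.155 0.049] 0->s1 [0.158 0.064]
```

Emit:
{"name": "move_arm", "arguments": {
  "deltas": [
    {"linear":[0,0,0],"turn":[0,0,-0.4],"claw":1},
    {"linear":[0,0,0],"turn":[0,0,-0.4],"claw":1},
    {"linear":[0,0,0],"turn":[0,0,-0.4],"claw":1},
    {"linear":[0,0,0],"turn":[0,0,0],"claw":1},
    {"linear":[0,0,0],"turn":[0,0,0],"claw":1}
  ]
}}

```text
time: 25.47
position: [0.4953, 0.3449, 0.246]
tool_rot: [-0.206, 3.134, 0.003]
ft_force: [1.1, 4.5, 3.2]
grip_width: 0.231
```

```bash
python3 go.py 0.495 0.3425 0.246 77.5; python3 avg.py a6.npy 3
```

```text
t 25.4667 pos [0.4953 0.3449 0.246 ] yaw 97.5251016345829 tilt deg 0.09715636859615705 F [1.0969 4.5115 3.1868] M [ 1.207  -0.551  -0.0909] grip 0.2313324905861061
shift [ 0.0218 -0.0779  0.0004] after-turn shift [-0.0062 -0.0806  0.0006] turn [0.0243 0.0023 5.0063]
t 25.6167 F,M [ 2.0988  4.8791  3.0409  1.221  -0.5529 -0.017 ] sd [0.4532 0.0255] j7 0.04710775334388018
plate 0->now [0.106 0.146] 0->s1 [-0.053 -0.015]
pack/base 0->now [0.119 0.085] 0->s1 [0.158 0.064]
```

Emit:
{"name": "move_arm", "arguments": {
  "deltas": [
    {"linear":[0,0,0],"turn":[0,0,-0.4],"claw":1},
    {"linear":[0,0,0],"turn":[0,0,-0.4],"claw":1},
    {"linear":[0,0,0],"turn":[0,0,-0.4],"claw":1},
    {"linear":[0,0,0],"turn":[0,0,0],"claw":1},
    {"linear":[0,0,0],"turn":[0,0,0],"claw":1}
  ]
}}

```text
time: 26.03
position: [0.4952, 0.345, 0.246]
tool_rot: [-0.337, 3.123, 0.003]
ft_force: [1.1, 4.7, 2.9]
grip_width: 0.23
```

```bash
python3 go.py 0.495 0.3425 0.246 77.5; python3 avg.py a7.npy 3
```

```text
t 26.0333 pos [0.4952 0.345  0.246 ] yaw 102.32595460366909 tilt deg 0.10130304952368546 F [1.0539 4.6554 2.8607] M [ 1.2252 -0.4899 -0.0543] grip 0.230103075643573
shift [ 0.0251 -0.0786  0.0007] after-turn shift [-0.0102 -0.0819  0.0009] turn [0.0255 0.0003 6.2065]
t 26.1833 F,M [ 1.8672  4.3455  3.0803  1.266  -0.4823 -0.0707] sd [0.1605 0.0258] j7 0.060836898628622293
plate 0->now [0.065 0.067] 0->s1 [-0.053 -0.015]
pack/base 0->now [0.137 0.019] 0->s1 [0.158 0.064]
```

Run:
```python
from h import *
S=dict(np.load("scene.npz"))["image"].mean(2)
a=[np.load(f) for f in("a2.npy","a7.npy")]
c=lambda g:cv2.resize(np.clip(g[165:225,165:265],0,255).astype(np.uint8),(400,300),interpolation=cv2.INTER_CUBIC)
cv2.imwrite("pics/d1.png",np.vstack([np.hstack([c(S),c(a[0])]),np.hstack([c(a[1]),c(128+2*(a[1]-a[0]))])]))
for u in (200,208,240): print(u,[np.round(g[170:222:1,u]).astype(int).tolist() for g in a])
```

```text
200 [[149, 142, 117, 86, 73, 140, 183, 193, 184, 180, 186, 186, 197, 169, 127, 149, 164, 173, 184, 182, 182, 182, 180, 179, 178, 177, 178, 180, 181, 181, 181, 180, 178, 177, 176, 173, 172, 171, 170, 168, 183, 168, 128, 115, 101, 131, 151, 161, 174, 170, 163, 158], [158, 154, 151, 148, 166, 172, 180, 179, 175, 184, 184, 190, 179, 147, 152, 163, 171, 182, 184, 183, 182, 182, 179, 178, 179, 179, 180, 180, 182, 181, 181, 180, 178, 177, 174, 174, 171, 170, 170, 193, 172, 121, 108, 97, 93, 130, 151, 159, 174, 170, 163, 158]]
208 [[49, 65, 71, 87, 85, 69, 98, 109, 85, 69, 132, 173, 173, 183, 190, 188, 184, 184, 184, 183, 182, 181, 181, 182, 161, 178, 183, 160, 177, 182, 185, 170, 136, 157, 179, 176, 178, 178, 194, 176, 133, 120, 107, 104, 135, 150, 145, 139, 129, 129, 142, 169], [44, 60, 72, 88, 84, 73, 98, 96, 93, 144, 173, 176, 176, 182, 190, 187, 185, 183, 183, 182, 182, 183, 184, 158, 142, 167, 180, 182, 182, 182, 195, 169, 132, 157, 177, 179, 177, 198, 179, 126, 112, 98, 112, 150, 160, 147, 146, 138, 130, 129, 142, 169]]
240 [[136, 129, 126, 129, 129, 130, 129, 129, 128, 98, 127, 182, 189, 186, 185, 184, 185, 186, 185, 186, 185, 185, 184, 184, 185, 185, 185, 184, 184, 185, 192, 178, 143, 128, 111, 140, 169, 153, 138, 136, 136, 135, 120, 93, 61, 69, 152, 188, 180, 176, 178, 178], [137, 130, 127, 129, 129, 130, 128, 130, 128, 98, 127, 182, 191, 186, 185, 187, 185, 188, 186, 185, 185, 185, 185, 185, 185, 184, 184, 185, 185, 195, 178, 137, 122, 105, 107, 148, 164, 152, 139, 137, 138, 134, 122, 92, 59, 70, 153, 189, 181, 178, 178, 178]]
```

View pics/d1.png

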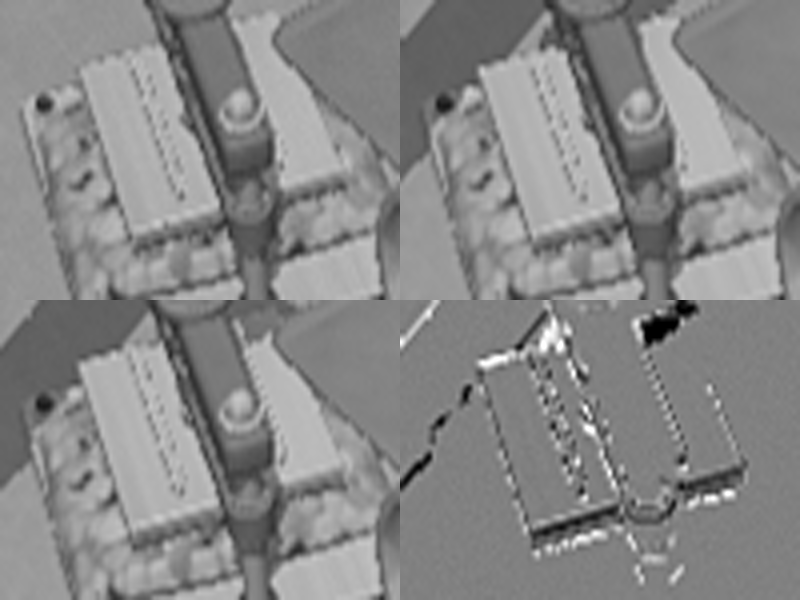

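The difference panel (bottom right) shows the plate's front edge, at about (570,530) and (710,480), higher after the anticlockwise turn. So the spindle follows the handle, which means the button has popped. Next I'll measure the edge height in each image.

```bash
cat > edge.py <<'E'
import sys
from h import *
def edge(g):
    out=[]
    for cols,r0,r1 in((range(199,215),200,217),(range(236,247),192,207)):
        rr=[]
        for u in cols:
            c=np.interp(np.arange(r0,r1,.05),np.arange(g.shape[0]),g[:,u]);d=-np.gradient(c)
            i=np.argmax(cv2.GaussianBlur(d[:,None],(0,0),8).ravel());w=slice(max(i-25,0),i+26);d=np.clip(d,0,None)[w]
            rr.append(r0+.05*(np.arange(len(d))+w.start)@d/d.sum())
        out.append(np.median(np.array(rr)-np.polyval(P[len(out)],cols)) if P else np.polyfit(cols,rr,1))
    return out
P=None
L=lambda f:np.load(f) if f.endswith("npy") else dict(np.load(f))["image"].mean(2)
P=edge(L("a7.npy"))
for f in sys.argv[1:]: print(f,np.round(edge(L(f)),2),"px lower than a7; mm:",np.round(np.mean(edge(L(f)))/.314,2))
E
python3 edge.py scene.npz s1.npz s2.npz a1.npy a2.npy a3.npy a4.npy a5.npy a6.npy a7.npy
```

```text
scene.npz [0.83 0.97] px lower than a7; mm: 2.86
s1.npz [0.84 0.96] px lower than a7; mm: 2.87
s2.npz [0.99 0.91] px lower than a7; mm: 3.02
a1.npy [1.  0.9] px lower than a7; mm: 3.02
a2.npy [1.12 1.02] px lower than a7; mm: 3.41
a3.npy [0.81 0.89] px lower than a7; mm: 2.72
a4.npy [0.53 0.31] px lower than a7; mm: 1.35
a5.npy [0.22 0.19] px lower than a7; mm: 0.66
a6.npy [0.13 0.07] px lower than a7; mm: 0.33
a7.npy [ 0.04 -0.1 ] px lower than a7; mm: -0.1
```

Emit:
{"name": "move_arm", "arguments": {
  "deltas": [
    {"linear":[0,0,0],"turn":[0,0,0.3],"claw":1},
    {"linear":[0,0,0],"turn":[0,0,0.6],"claw":1},
    {"linear":[0,0,0],"turn":[0,0,0.6],"claw":1},
    {"linear":[0,0,0],"turn":[0,0,0.6],"claw":1},
    {"linear":[0.02,-0.03,0],"turn":[0,0,0.6],"claw":1},
    {"linear":[0,0,0],"turn":[0,0,0.6],"claw":1},
    {"linear":[0,0,0],"turn":[0,0,0.6],"claw":1},
    {"linear":[0,0,0],"turn":[0,0,0.6],"claw":1},
    {"linear":[0,0,0],"turn":[0,0,0.6],"claw":1},
    {"linear":[0,0,0],"turn":[0,0,0.6],"claw":1},
    {"linear":[0,0,0],"turn":[0,0,0.6],"claw":1},
    {"linear":[0,0,0],"turn":[0,0,0.6],"claw":1},
    {"linear":[0,0,0],"turn":[0,0,0.6],"claw":1},
    {"linear":[0,0,0],"turn":[0,0,0.6],"claw":1},
    {"linear":[0,0,0],"turn":[0,0,0.6],"claw":1},
    {"linear":[0,0,0],"turn":[0,0,0.6],"claw":1},
    {"linear":[0,0,0],"turn":[0,0,0.6],"claw":1},
    {"linear":[0,0,0],"turn":[0,0,0.6],"claw":1},
    {"linear":[0,0,0],"turn":[0,0,0],"claw":1}
  ]
}}

```text
time: 27.77
position: [0.4945, 0.3418, 0.246]
tool_rot: [-0.809, -3.035, 0.004]
ft_force: [-1.0, 0.7, 5.4]
grip_width: 0.227
```

```bash
sed -i '/^S=dict/,$d' avg.py; echo 'import subprocess;print(subprocess.run(["python3","edge.py",sys.argv[1]],capture_output=True,text=True).stdout)' >>avg.py; python3 go.py 0.495 0.3425 0.246 50; python3 avg.py b1.npy 4
```

```text
t 27.7667 pos [0.4945 0.3418 0.246 ] yaw 60.151160587495426 tilt deg 0.14817738907164787 F [-0.9543  0.7388  5.4353] M [ 0.1061 -0.0779 -0.0119] grip 0.2272295058297173
shift [-0.0033  0.0292  0.0013] after-turn shift [0.0019 0.0294 0.0014] turn [-0.037  -0.0019  2.5378]
t 27.9667 F,M [-0.6794  0.6343  6.5119  0.1342  0.0071 -0.0141] sd [0.2724 0.0063] j7 -0.03170819345541531
b1.npy [0.58 0.53] px lower than a7; mm: 1.76
```

Emit:
{"name": "move_arm", "arguments": {
  "deltas": [
    {"linear":[0,0,-0.03],"turn":[0,0,0.5],"claw":1},
    {"linear":[0,0,0],"turn":[0,0,0.5],"claw":1},
    {"linear":[0,0,0],"turn":[0,0,0.5],"claw":1},
    {"linear":[0,0,0],"turn":[0,0,0.5],"claw":1},
    {"linear":[0,0,0],"turn":[0,0,0],"claw":1},
    {"linear":[0,0,0],"turn":[0,0,0],"claw":1}
  ]
}}

```text
time: 28.47
position: [0.4944, 0.3418, 0.2461]
tool_rot: [-1.014, -2.972, 0.005]
ft_force: [-0.6, 1.3, 2.5]
grip_width: 0.227
```

```bash
python3 go.py 0.495 0.3425 0.246 50; python3 avg.py b2.npy 4
```

```text
t 28.4667 pos [0.4944 0.3418 0.2461] yaw 52.31619319922657 tilt deg 0.18737815654864778 F [-0.6322  1.3255  2.4834] M [-0.0573  0.0969 -0.0765] grip 0.2267865632658191
shift [-0.0017  0.0328  0.0025] after-turn shift [-0.0004  0.0328  0.0026] turn [-0.0468 -0.0026  0.579 ]
t 28.6667 F,M [-1.041  -0.8479  2.3854 -0.2929  0.2726 -0.0298] sd [0.4016 0.0165] j7 0.026386910903966054
b2.npy [0.92 0.89] px lower than a7; mm: 2.88
```

Emit:
{"name": "move_arm", "arguments": {
  "deltas": [
    {"linear":[0,0,0],"turn":[0,0,0.5],"claw":1},
    {"linear":[0,0,0],"turn":[0,0,0.5],"claw":1},
    {"linear":[0,0,0],"turn":[0,0,0.5],"claw":1},
    {"linear":[0,0,0],"turn":[0,0,0],"claw":1},
    {"linear":[0,0,0],"turn":[0,0,0],"claw":1}
  ]
}}

```text
time: 29.08
position: [0.4944, 0.3421, 0.2461]
tool_rot: [-1.167, -2.916, 0.004]
ft_force: [-2.9, -2.3, 2.1]
grip_width: 0.225
```

```bash
python3 go.py 0.495 0.3425 0.246 50; python3 avg.py b3.npy 4
```

```text
t 29.0833 pos [0.4944 0.3421 0.2461] yaw 46.381177930814324 tilt deg 0.1507472491808455 F [-2.8682 -2.3467  2.0856] M [-0.5713  0.5792 -0.0432] grip 0.22486391961381993
shift [-0.0062  0.0229  0.0032] after-turn shift [-0.0076  0.0224  0.0033] turn [-0.0376 -0.003  -0.9047]
t 29.2833 F,M [-2.9591 -1.9807  1.5754 -0.7289  0.7219  0.0005] sd [0.7892 0.035 ] j7 0.017890211893245578
b3.npy [1.19 1.  ] px lower than a7; mm: 3.49
```

Emit:
{"name": "move_arm", "arguments": {
  "deltas": [
    {"linear":[0,0,0],"turn":[0,0,0.4],"claw":1},
    {"linear":[0,0,0],"turn":[0,0,0.4],"claw":1},
    {"linear":[0,0,0],"turn":[0,0,0],"claw":1},
    {"linear":[0,0,0],"turn":[0,0,0],"claw":1}
  ]
}}

```text
time: 29.62
position: [0.4947, 0.3427, 0.2461]
tool_rot: [-1.248, -2.882, 0.002]
ft_force: [-2.6, -2.1, -0.9]
grip_width: 0.227
```

```bash
python3 go.py 0.495 0.3425 0.246 40|head -1; python3 avg.py b4.npy 4
```

```text
t 29.6167 pos [0.4947 0.3427 0.2461] yaw 43.19009500772483 tilt deg 0.07753664422328307 F [-2.6245 -2.1005 -0.8637] M [-0.5773  0.6947 -0.0715] grip 0.22745594851201442
t 29.8167 F,M [-3.3393 -1.9677 -0.8897 -0.6553  0.777  -0.0103] sd [0.5293 0.012 ] j7 0.011708815218298696
b4.npy [1.42 1.25] px lower than a7; mm: 4.26
```

Emit:
{"name": "move_arm", "arguments": {
  "deltas": [
    {"linear":[0,0,0],"turn":[0,0,0.4],"claw":1},
    {"linear":[0,0,0],"turn":[0,0,0.4],"claw":1},
    {"linear":[0,0,0],"turn":[0,0,0],"claw":1},
    {"linear":[0,0,0],"turn":[0,0,0],"claw":1}
  ]
}}

```text
time: 30.15
position: [0.4948, 0.343, 0.2462]
tool_rot: [-1.327, -2.847, 0.001]
ft_force: [-1.9, -1.1, -2.1]
grip_width: 0.229
```

```bash
python3 go.py 0.495 0.3425 0.246 40|head -1; python3 avg.py b5.npy 4
```

```text
t 30.15 pos [0.4948 0.343  0.2462] yaw 40.00369425623056 tilt deg 0.027951009595486347 F [-1.9402 -1.1285 -2.0651] M [-0.385   0.5727  0.0008] grip 0.22862785704838137
t 30.35 F,M [-2.0882 -1.0843 -4.21   -0.3169  0.5958 -0.0044] sd [0.3712 0.0188] j7 -0.012016314067295752
b5.npy [1.65 1.55] px lower than a7; mm: 5.1
```

Emit:
{"name": "move_arm", "arguments": {
  "deltas": [
    {"linear":[0,0,0.02],"turn":[0,0,0.4],"claw":1},
    {"linear":[0,0,0],"turn":[0,0,0.4],"claw":1},
    {"linear":[0,0,0],"turn":[0,0,0],"claw":1},
    {"linear":[0,0,0],"turn":[0,0,0],"claw":1}
  ]
}}

```text
time: 30.68
position: [0.495, 0.3432, 0.2462]
tool_rot: [-1.407, -2.809, -0.001]
ft_force: [-2.2, -0.4, -2.9]
grip_width: 0.228
```

```bash
python3 go.py 0.495 0.3425 0.246 40|head -1; python3 avg.py b6.npy 5
```

```text
t 30.6833 pos [0.495  0.3432 0.2462] yaw 36.80264194458937 tilt deg 0.025778433789811338 F [-2.2423 -0.4202 -2.9116] M [-0.2155  0.662  -0.0504] grip 0.2279774722528669
t 30.9333 F,M [-2.3543 -0.6604 -2.5925 -0.2204  0.6497 -0.0021] sd [0.2866 0.0276] j7 -0.007261087041115388
b6.npy [1.84 1.66] px lower than a7; mm: 5.57
```

Emit:
{"name": "move_arm", "arguments": {
  "deltas": [
    {"linear":[0,0,0],"turn":[0,0,0.4],"claw":1},
    {"linear":[0,0,0],"turn":[0,0,0.3],"claw":1},
    {"linear":[0,0,0],"turn":[0,0,0],"claw":1},
    {"linear":[0,0,0],"turn":[0,0,0],"claw":1}
  ]
}}

```text
time: 31.27
position: [0.4949, 0.343, 0.2462]
tool_rot: [-1.475, -2.773, -0.0]
ft_force: [-3.2, -0.8, -2.8]
grip_width: 0.22
```

```bash
python3 go.py 0.495 0.3425 0.246 40|head -1; python3 avg.py b7.npy 5
```

```text
t 31.2667 pos [0.4949 0.343  0.2462] yaw 33.97477647843334 tilt deg 0.009563380750015754 F [-3.1938 -0.8    -2.7861] M [-0.2276  0.758   0.0511] grip 0.21960446426628624
t 31.5167 F,M [-2.9083 -0.6051 -2.002  -0.2663  0.7609  0.0356] sd [0.5072 0.0162] j7 -0.036445452366024256
b7.npy [1.84 1.69] px lower than a7; mm: 5.62
```

Emit:
{"name": "move_arm", "arguments": {
  "deltas": [
    {"linear":[0,0,0],"turn":[0,0,0.4],"claw":1},
    {"linear":[0,0,0],"turn":[0,0,0],"claw":1},
    {"linear":[0,0,0],"turn":[0,0,0],"claw":1}
  ]
}}

```text
time: 31.77
position: [0.4949, 0.3429, 0.2461]
tool_rot: [-1.514, -2.753, 0.0]
ft_force: [-3.5, -0.7, -1.0]
grip_width: 0.229
```

```bash
python3 go.py 0.495 0.3425 0.246 40|head -1; python3 avg.py b8.npy 6
```

```text
t 31.7667 pos [0.4949 0.3429 0.2461] yaw 32.38233485795816 tilt deg 0.020747033687634576 F [-3.4709 -0.6673 -1.0427] M [-0.4225  0.9486  0.0397] grip 0.2290600490747342
t 32.0667 F,M [-4.0062 -1.1452 -0.6249 -0.4178  1.0388  0.0487] sd [0.6192 0.0252] j7 -0.04887108167167753
b8.npy [1.83 1.66] px lower than a7; mm: 5.57
```

Emit:
{"name": "move_arm", "arguments": {
  "deltas": [
    {"linear":[0,0,0],"turn":[0,0,0.35],"claw":1},
    {"linear":[0,0,0],"turn":[0,0,0],"claw":1},
    {"linear":[0,0,0],"turn":[0,0,0],"claw":1}
  ]
}}

```text
time: 32.32
position: [0.4948, 0.3429, 0.2461]
tool_rot: [-1.549, -2.733, 0.001]
ft_force: [-4.7, -1.0, -0.7]
grip_width: 0.226
```

```bash
python3 go.py 0.495 0.3425 0.246 40|head -1; python3 avg.py b9.npy 6
```

```text
t 32.3167 pos [0.4948 0.3429 0.2461] yaw 30.93108121323953 tilt deg 0.025360663441414025 F [-4.6834 -0.9902 -0.6628] M [-0.5577  1.2208  0.1076] grip 0.22643561882250188
t 32.6167 F,M [-4.7093 -1.9626 -0.4501 -0.575   1.2242  0.0726] sd [0.4466 0.0411] j7 -0.0764152524061501
b9.npy [1.83 1.67] px lower than a7; mm: 5.58
```

The plate has stopped on the pack, and the torque rise points to roughly 10 N. I'll take off the side load, let go and lift.

Emit:
{"name": "move_arm", "arguments": {
  "deltas": [
    {"linear":[0,-0.04,0],"turn":[0,0,0],"claw":1},
    {"linear":[0,0,0],"turn":[0,0,0],"claw":1},
    {"linear":[0,0,0],"turn":[0,0,0],"claw":0.6},
    {"linear":[0,0,0],"turn":[0,0,0],"claw":0.5},
    {"linear":[0,0,0],"turn":[0,0,0],"claw":0.4},
    {"linear":[0,0,0],"turn":[0,0,0],"claw":0.3},
    {"linear":[0,0,0],"turn":[0,0,0],"claw":0.2},
    {"linear":[0,0,0],"turn":[0,0,0],"claw":0.2},
    {"linear":[0,0,0],"turn":[0,0,0],"claw":0.2},
    {"linear":[0,0,0],"turn":[0,0,0],"claw":0.2},
    {"linear":[0,0,0],"turn":[0,0,0],"claw":0.2},
    {"linear":[0,0,0],"turn":[0,0,0],"claw":0.2},
    {"linear":[0,0,0],"turn":[0,0,0],"claw":0.2},
    {"linear":[0,0,0],"turn":[0,0,0],"claw":0.2}
  ]
}}

```text
time: 33.78
position: [0.494, 0.3423, 0.2461]
tool_rot: [1.548, 2.733, 0.0]
ft_force: [0.2, 0.2, -0.8]
grip_width: 0.795
```

```bash
python3 go.py 0.495 0.3425 0.34 31; python3 avg.py c1.npy 4
```

```text
t 33.7833 pos [0.494  0.3423 0.2461] yaw 30.937099558895287 tilt deg 0.0039278369504595545 F [ 0.2269  0.1807 -0.8405] M [-0.0602  0.0292  0.0295] grip 0.7951674742496505
shift [-0.0123  0.0317 -3.131 ] after-turn shift [-0.0125  0.0315 -3.131 ] turn [ 0.0009 -0.0004 -0.0157]
t 33.9833 F,M [ 0.1445 -0.1516 -0.3336 -0.0646  0.0046 -0.0046] sd [0.5839 0.0138] j7 1.2972789456000555e-05
c1.npy [1.84 1.74] px lower than a7; mm: 5.7
```

Emit:
{"name": "move_arm", "arguments": {
  "deltas": [
    {"linear":[0,0,-0.3],"turn":[0,0,0],"claw":0.2},
    {"linear":[0,0,-0.5],"turn":[0,0,0],"claw":0.2},
    {"linear":[0,0,-0.7],"turn":[0,0,0],"claw":0.2},
    {"linear":[0,0,-0.8],"turn":[0,0,0],"claw":0.2},
    {"linear":[0,0,-0.8],"turn":[0,0,0],"claw":0.2},
    {"linear":[0,0,-0.8],"turn":[0,0,0],"claw":0.2},
    {"linear":[0,0,-0.8],"turn":[0,0,0],"claw":0.2},
    {"linear":[0,0,-0.5],"turn":[0,0,0],"claw":0.2},
    {"linear":[0,0,0],"turn":[0,0,0],"claw":0.2},
    {"linear":[0,0,0],"turn":[0,0,0],"claw":0.2}
  ]
}}

```text
time: 34.82
position: [0.4943, 0.3424, 0.4031]
tool_rot: [1.548, 2.733, 0.003]
ft_force: [1.0, -0.2, 0.1]
grip_width: 0.801
```

```bash
python3 go.py 0.495 0.3425 0.4 31|head -1; python3 avg.py c2.npy 4
python3 - <<'E'
from bench import cams
from h import *
a=cams.get_image("scene")
c=lambda d,q,w:cv2.resize(d["image"][q[1]:q[3],q[0]:q[2],::-1],(w,500),interpolation=cv2.INTER_CUBIC)
cv2.imwrite("pics/e1.png",np.hstack([c(a,(190,105,250,165),500),c(a,(165,120,275,230),300)]))
E
```

```text
t 34.8167 pos [0.4943 0.3424 0.4031] yaw 30.929596236669592 tilt deg 0.1264131010317453 F [ 0.9634 -0.2023  0.0747] M [-0.0275  0.0421  0.0051] grip 0.8014272953920136
t 35.0167 F,M [-0.3217 -0.0339 -0.4506 -0.0415  0.0232 -0.0081] sd [0.3644 0.0215] j7 -0.0003806825907304301
c2.npy [1.82 1.67] px lower than a7; mm: 5.57
```

View pics/e1.png

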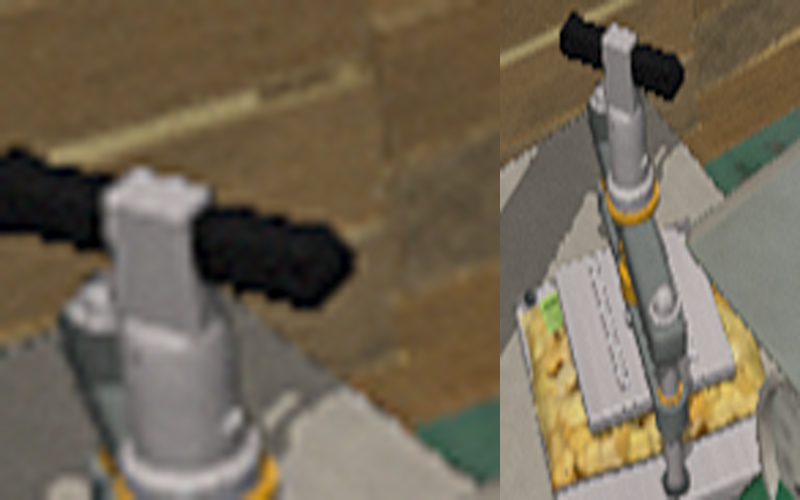

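The handle stands upright and seated on the collar, with its foot at about (190,470) in the left crop. The plate is where it was before I let go, and the arm is clear. Handing in.

```bash
python3 -c "
from bench import ctrl
print(ctrl.close_job())"
```

```text
the job is handed in; nothing more can be done
None
```

The T-handle is on the press spindle, seated on the collar. I wound it clockwise until the plate bears on the pack, then let go, lifted clear and handed in at about 35 s. No verdict was reported.

**Last checks**
- **Seating:** the tool height fits the handle's underside resting on the collar (0.246 m held). The last picture shows it upright with its foot on the brass collar.
- **Button:** I couldn't see it, so this is by inference. The side force fell off as I turned clockwise from the front. After that the plate rose and fell with the handle both ways, so the spindle is locked to it.
- **Pack contact:** the plate stopped moving at 5.6 mm below its highest measured point while the torque kept rising. That puts the force at roughly 8–19 N, but it was never measured directly. The plate's height was unchanged after letting go.
- **Forces:** the wrist readings I saw stayed under about 8 N.
- **Other things:** I didn't measure the jar, bottle and pack again at the end; the arm never came near the jar or bottle.

**What went wrong or disagreed**
- My first grasp lifted before the fingers had closed. The handle hadn't moved, and the second grasp held.
- My first image test wrongly showed the plate as still; an edge measurement corrected this.
- The wrist torque didn't clearly show the expected 0.07 N m of spindle friction.
- The play before the spindle followed came out at about 0.4 rad, well over the stated 0.1 rad.

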